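Fit the notched blade in the skiving machine's holder

TASK

Take the notched blade from its wooden rest and lay it flat in the blade holder with the notch over the locating pin, fully home with its rear end square against the fence. Then swing the keeper fully closed across it and let go. Work by feel: never push the blade against the pin or the fence with more than about 20 N, set it down gently, and leave everything else on the bench where it is.

Things in the scene. Friction and masses are not known exactly. Their poses are not given: they have to be found in the camera images.
- blade_mid (a point): Centre (half-way through) of the notched blade: flat bare steel, 100 long (x) x 50 wide (y) x 5 thick, about 180 g, front end (-x) bevelled. Grip it across its 50 mm width; about 13 mm overhangs each side of the rail it lies on. At the start it lies flat and loose on one of two like wooden rests, notch end away from the robot, within about 35 degrees.
- notch (a point): Middle of the mouth of the blade's notch, in the straight rear end of the blade, 50 mm from blade_mid along +x. The notch is open at this end, 9 wide and 18 deep, with straight sides and square corners.
- rest_a: The fixed wooden rest on which the notched blade starts: base 130 x 70 x 10, on it a rail 85 x 24 whose top is 30 mm above the table. Origin: centre of its underside.
- seat (a point): Point of the fixed metal blade holder on the bed's middle line, where the centre of a fully home blade lies, give or take the pin's sideways setting. x runs along the bed to the fence, z up. The bed is a rail 24 wide, its top 34 mm above the table and 2.5 below this point, from x = -45 to the fence. Base plate 8 thick, x -73 to +97, y -70 to +50.
- fence (a point): Middle of the fence's face at bed height, 50 mm from seat along +x. The fence is a cross-wall 70 wide, 5.5 above the bed, on which the blade's rear end must butt. 12 mm before it stands the one steel locating pin, 6 in diameter, 5.5 tall, set rigidly anywhere from y = -8 to +8 mm: look or feel for it. Out of line with it, the blade stops 15 mm short of home.
- keeper (a joint): Keeper: a flat steel bar that turns level on a post (20 mm thick) at the holder's side, about 7 to 15 mm above the bed. Value in rad: 0 = closed (its stop; bar across the bed above the blade's notched end, 2 mm above the blade), up to 1.6 = swung away towards and past the fence. It stays where it is left; about 1 N at its knob turns it.
- keeper_knob (a point): Middle of the keeper's upright round black knob, 14 in diameter, 30 tall (from 49 to 79 mm above the table), 60 mm from the pivot. It can be pushed or pinched from above.
- keeper_pivot (a point): Point on the keeper's vertical turning axis, at the height of the knob's middle; it is fixed to the holder at x = +38, y = -48 mm from seat. Closed, the bar points from here along the holder's +y; it opens clockwise seen from above, towards the holder's +x.
- plain_blade: Bystander: a longer, narrower steel blade without a notch, 126 x 36 x 5, lying on the other wooden rest. Origin: centre of its underside.
- glue_jar: Bystander: closed jar, 64 across, 75 tall. Origin under its centre.
- polish_tin: Bystander: low round tin, 72 across, 28 tall. Origin under its centre.
- spool: Bystander: wooden thread spool, 40 across, 42 tall. Origin under its centre.
- hammer: Bystander: hammer lying on the bench.
- brush: Bystander: brush lying on the bench.
- awl: Bystander: wooden-handled pointed tool about 150 long, lying on the bench.
- stone: Bystander: grey sharpening stone 120 x 45 x 22.
There are look-alikes about, which are no part of the job. Leave any blue, orange or purple look-alike of the part that bears blade_mid alone.

How it is judged:
By the outcome, as a careful person would: the job done as asked, in the order asked, and still so for the second after the job is handed in, with the robot touching nothing.
It also fails if it takes over 72 s, if anything falls off the work surface, if the arm or the gripper's body presses on something with over 40 N, if the wrist force passes 120 N, or if a joint passes its speed limit or range.

ROBOT

A 6-joint arm with a two-finger parallel gripper is mounted at the origin on the work surface. World frame = base frame: x ahead of the robot, y to its left, z up, the work surface at z = 0. Lengths are in mm, angles in rad, forces in N, time in s.
With the tool pointing down it reaches from about 350 to 975 mm from the base axis. Payload 7.1 kg.
Tool frame: the origin (TCP) lies on the centre line of the jaws, within the pads' length; the fingertips stand 8 mm ahead of it and the grasp point (between the pads) lies 11 mm behind it; z points along the fingers, x is the direction in which the jaws open and shut, and the axes are right-handed (so a half turn about z gives the same grasp; the last joint's range is limited). The gripper opens to 88 mm and grips with 3 to 60 N. Pads are 20 mm wide; open, the fingers measure 115 mm over their backs; the gripper's body (75 mm by 178 mm) begins 61 mm behind the grasp point.
Start: joints at [-1.167, 0.423, 1.63, -0, 1.089, -0.019], TCP at [256.462, -569.94, 230.675] pointing down, gripper open.
Joint ranges: [-3, 3], [-0.9, 2.11], [0.09, 2.58], [-1.31, 4.45], [0.11, 2.69], [-2.54, 2.54]. Speed limits (rad/s): [2.39, 2.39, 3.01, 3.14, 3.14, 3.14].

INTERFACE

Orientations are given as a rotation vector (axis times angle).
In Python, from workcell import ctrl gives the robot as it stands.
- The arm moves only by the shell command python3 -m handwheel 'ROWS'. ROWS is JSON, a list of rows, each a list of 3 entries, a list of its own where there are three numbers: the turn, a rotation vector about the tool's x, y, z in rad, then the shift along the tool's x, y, z in mm, then the opening, from 0 (shut) to 1 (fully open). In form: [[[ax, ay, az], [tx, ty, tz], jaw], ...]. A call has exactly 10 rows; each row shifts and turns the pose as measured when the row begins, along the tool's axes as they then stand; what a row does not reach is not made up. A row lasts 1/12 s, in which the tool goes at most 41.7 mm and 7.16 degrees, less where a joint would pass 70% of its speed; a pose out of reach is approached as far as the arm can. A call with a gripper value outside its range is refused whole. The fingers move at their own pace and stop on an object; the grip force is fixed at half the most. Time passes only in rows, so rows that do not move let the fingers close, or fill a call up. It gives the time, the measured TCP pose, the force and the opening at its end, in the units of the state.
- ctrl.get_obs(): the state, without advancing time (a new reading comes with each control period).
- ctrl.get_image(name): name is "side" or "top"; returns a dict with "pixels" (420x560x3 uint8, red, green, blue), "camera_matrix" (3x3 intrinsics, pixels), "dist" ([k1, k2, p1, p2, k3] as OpenCV has them; the pictures are not rectified), "rvec" (rotation vector, rad) and "tvec" (3), from world to camera coordinates, as OpenCV has them. Camera axes: x right, y down, z forward; pixel columns grow to the right and rows downward; lengths in mm; the calibration is good to about 2 mm. A picture is of the moment at which its call begins. There is no depth.
- ctrl.close_job(): hands the job in, once; it reports no verdict.
Trained networks look in a picture, given as the dict that the camera call returned (one of the last four; its "shot" number tells which), for a name from the list of things; names that differ only in an ending like _2 or _b are one class to them, and where a whole thing is asked for, a point or a joint stands for the part that bears it (a point fixed in the world has none). Each returns a list of dicts, best first, with "score" (0 to 1); they miss things now and then, are a little off and sometimes report something else, mostly with a low value. They report only what shows in the picture. A call takes as long as a camera call. They do not tell look-alikes from the thing itself.
- ctrl.look_for(picture, query): "position" ([x, y, z] in mm, in the coordinates of the camera as it stood for that picture, good to about 4 mm: the middle of the surface that is visible of it).
- ctrl.spot_point(picture, query): "position" ([x, y, z] in mm, in the coordinates of the camera as it stood for that picture, good to about 4 mm: a listed point, or the origin of a listed thing).
The state is a dict: "t": time; "qpos": joint angles; "qvel": joint speeds; "joint_torque": joint torques, N m; "ee_pos": TCP position; "orientation": TCP orientation; "ft_force": force on the tool from outside, world axes, zero at the start; "moment": the same for the moment, N m; "width": finger opening in mm.
Only numpy, scipy, OpenCV 4.12 (cv2) and the standard library are available. Lean on these libraries where they do the work, as an engineer would, in place of code of your own. Each camera call takes 0.05 s, during which the arm holds its last target.

## Working session

There is one attempt and no reset: what is moved stays moved. The work goes in short steps, Python scripts to look and compute and a shell command to move; the robot and the scene stay as the last step left them, time stands still between calls to the robot, and variables do not carry over. Pictures are saved under pics/ and viewed, and the job is handed in when it is done.

```bash
ls; mkdir -p pics; python3 - <<'E'
from workcell import ctrl
import cv2
print(ctrl.get_obs())
for n in("side","top"):
    p=ctrl.get_image(n); cv2.imwrite(f"pics/{n}0.png",p["pixels"][:,:,::-1])
    print(n,p["camera_matrix"],p["dist"],p["rvec"],p["tvec"],p["shot"])
    import numpy as np
    R=cv2.Rodrigues(np.array(p["rvec"],float))[0];t=np.array(p["tvec"],float)
    for q in["blade_mid","notch","rest_a","seat","fence","keeper_knob","keeper_pivot","plain_blade"]:
        for d in ctrl.spot_point(p,q)[:4]:
            print(q,round(d["score"],2),(R.T@(np.array(d["position"])-t.ravel())).round(1))
E
```

```text
pics
{'t': 0.0, 'qpos': array([-1.16701354e+00,  4.23845059e-01,  1.63067393e+00,  3.79787085e-06,
        1.08859052e+00, -1.90274513e-02]), 'qvel': array([-0.00074074,  0.00106922,  0.00037805, -0.00042103, -0.00095858,
        0.00032029]), 'joint_torque': array([ 4.71914682e-03, -5.44602942e+01, -2.73664963e+01,  6.44710497e-02,
        2.26577790e-02, -1.20667960e-04]), 'ee_pos': array([ 256.2514422 , -569.46596858,  229.9053657 ]), 'orientation': array([-2.63740320e+00,  1.70539195e+00,  1.97235839e-03]), 'ft_force': array([ 0.8418012 , -0.04338085, -0.33918158]), 'moment': array([ 0.00088837,  0.0200561 , -0.0236077 ]), 'width': 87.90780447394607}
side [[498.59597086   0.         279.35367219]
 [  0.         498.59597086 210.42751116]
 [  0.           0.           1.        ]] [0.01018615 0.         0.         0.         0.        ] [ 0.73538465 -2.54354942  1.23558994] [416.72051869 198.50434673 974.78022434] 1
blade_mid 0.95 [228.  276.    2.9]
blade_mid 0.95 [ 725.1 -109.1    5.3]
blade_mid 0.81 [496.3 235.2  32.2]
blade_mid 0.62 [341.2 132.9   3. ]
notch 0.98 [ 675.  -132.
[... 529 characters left out ...]
67  0.          0.          0.          0.        ] [ 2.17608004 -2.11450662  0.14322397] [  -1.67055494  468.33512154 1525.19787637] 2
blade_mid 0.97 [2.294e+02 2.826e+02 2.000e-01]
blade_mid 0.78 [ 3.380e+02  1.393e+02 -3.000e-01]
blade_mid 0.75 [499.4 232.9  35.3]
blade_mid 0.73 [ 718.  -110.4   -3.4]
notch 0.91 [ 677.6 -130.3    4.1]
notch 0.82 [203.4 239.8   1.1]
notch 0.74 [302.8 103.8   1.5]
notch 0.58 [544.6 244.8  30.6]
rest_a 0.74 [4.914e+02 2.363e+02 1.000e-01]
seat 0.78 [ 512.1 -183.9   36.4]
fence 0.63 [ 558.1 -166.4   32.6]
keeper_knob 0.65 [ 614.1 -184.5   62.5]
keeper_knob 0.37 [ 575.8 -403.1   -0.9]
keeper_pivot 0.58 [ 561.7 -213.    60.4]
plain_blade 0.9 [522.1  38.2  30.8]
```

View pics/side0.png

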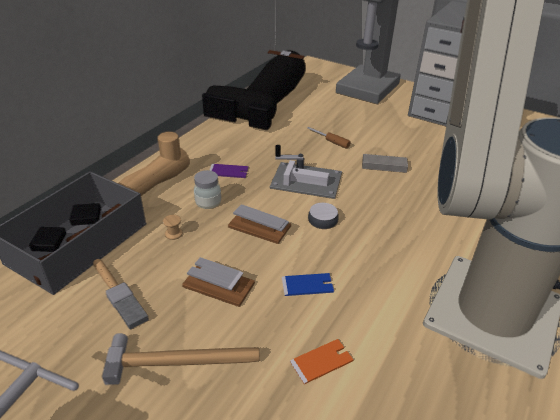

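View pics/top0.png

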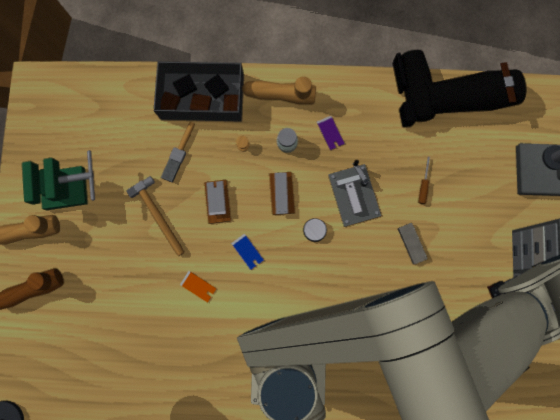

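```bash
cat > h.py <<'E'
import cv2,numpy as np
def cam(p):
    R=cv2.Rodrigues(np.array(p["rvec"],float))[0];t=np.array(p["tvec"],float).ravel()
    return R,t
def ray(p,uv,z):
    R,t=cam(p)
    x=cv2.undistortPoints(np.array([[uv]],float),np.array(p["camera_matrix"]),np.array(p["dist"])).ravel()
    d=R.T@np.r_[x,1];c=-R.T@t
    return c+d*(z-c[2])/d[2]
def proj(p,P):
    return cv2.projectPoints(np.array(P,float).reshape(-1,1,3),np.array(p["rvec"],float),np.array(p["tvec"],float),np.array(p["camera_matrix"]),np.array(p["dist"]))[0].reshape(-1,2)
def crop(p,u,v,w,h,s,f):
    im=p["pixels"][v:v+h,u:u+w,::-1]
    cv2.imwrite(f,cv2.resize(im,None,fx=s,fy=s,interpolation=cv2.INTER_CUBIC))
E
python3 - <<'E'
from workcell import ctrl
from h import *
s=ctrl.get_image("side");t=ctrl.get_image("top")
crop(t,325,155,64,75,8,"pics/t_h.png")
crop(t,195,170,50,60,8,"pics/t_b.png")
crop(s,262,140,90,60,8,"pics/s_h.png")
crop(s,175,245,90,60,8,"pics/s_b.png")
import pickle;pickle.dump((s,t),open("im0.pkl","wb"))
E
python3 - <<'E'
import cv2,numpy as np
a=[cv2.imread(f"pics/{n}.png") for n in("t_h","t_b")]
H=600
c=np.hstack([cv2.copyMakeBorder(x,0,H-x.shape[0],0,10,cv2.BORDER_CONSTANT) if x.shape[0]<=H else x for x in a]);c=c[:,:920]
print(c.shape);cv2.imwrite("pics/c1.png",cv2.resize(c,(int(c.shape[1]*.85),int(H*.85))))
E
```

```text
(600, 920, 3)
```

View pics/t_h.png

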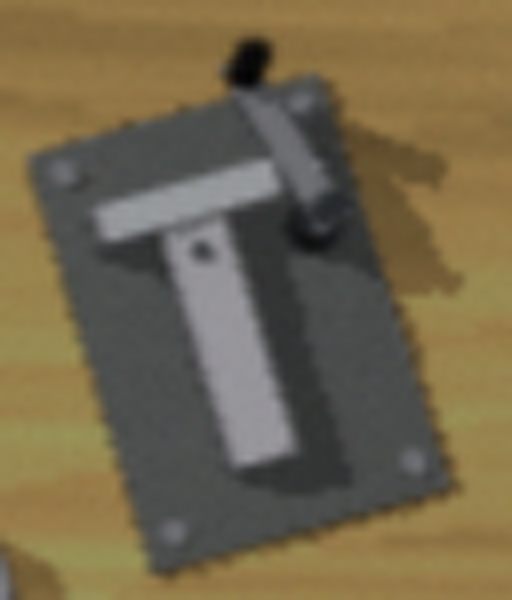

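View pics/t_b.png

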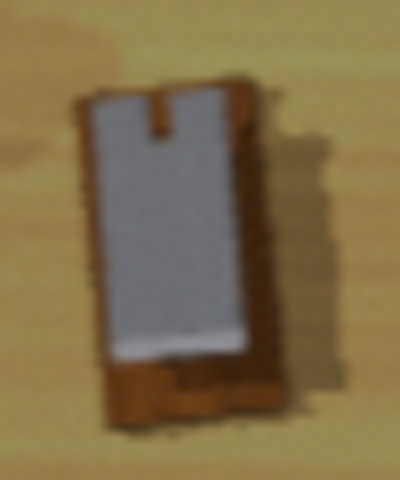

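View pics/s_h.png

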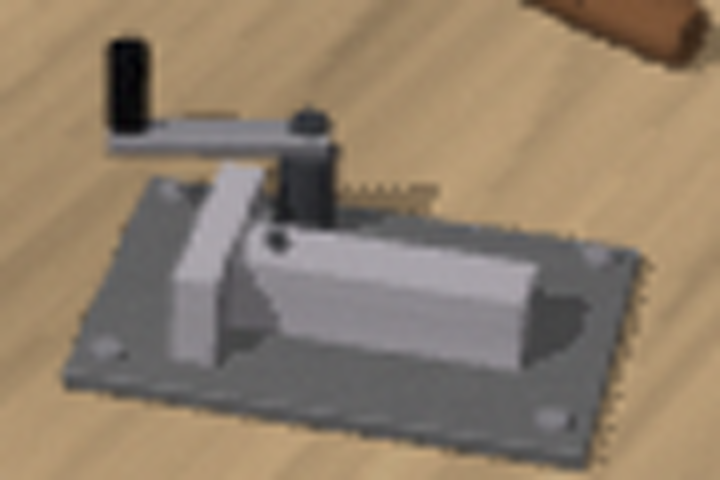

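View pics/s_b.png

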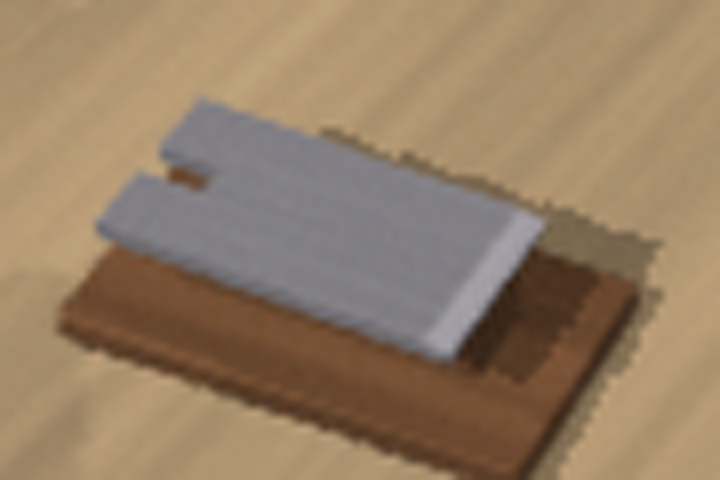

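```bash
python3 - <<'E'
from h import *
import pickle
s,t=pickle.load(open("im0.pkl","rb"))
def T(x,y,u0,v0,z,c=t): return ray(c,((x+.5)/8-.5+u0,(y+.5)/8-.5+v0),z)[:2].round(1)
print("blade top cam: rearL,rearR,frontR(tip),frontL, notch mouth, notch bottom")
for a in[(93,102,35),(228,88,35),(246,350,31),(111,360,31),(158,95,35),(160,138,35)]: print(T(a[0],a[1],195,170,a[2]))
print("side: rearL(far)...")
for a in[(202,98,35),(97,230,30),(545,222,31),(445,360,30.5),(160,155,35),(137,175,35),(207,187,35)]: print(T(a[0],a[1],175,245,a[2],s))
print("bed top: end corners, sides near fence, pin, fence near edge")
for a in[(232,470,34),(298,452,34),(163,235,34),(225,218,34),(205,251,39.5),(100,243,39.5),(283,190,39.5)]: print(T(a[0],a[1],325,155,a[2]))
print("plate corners z8");
for a in [(30,155),(325,75),(460,490),(155,575)]: print(T(*a,325,155,8))
print("knob top,pivot top")
for a in[(258,48,79),(330,205,55)]: print(T(a[0],a[1],325,155,a[2]))
print("side: bed corners end, pin top, fence, knob")
for a in[(540,265,34),(525,297,34),(278,236,39.5),(250,235,34),(128,45,79),(310,115,55)]: print(T(a[0],a[1],262,140,a[2],s))
print("side plate z8");
for a in[(65,378),(150,180),(640,255),(585,462)]: print(T(*a,262,140,8,s))
E
```

```text
blade top cam: rearL,rearR,frontR(tip),frontL, notch mouth, notch bottom
[544.  265.3]
[550.8 214.1]
[451.4 203.1]
[446.1 254. ]
[547.4 240.6]
[530.8 239. ]
side: rearL(far)...
[550.7 215.1]
[546.4 262.6]
[453.4 200.5]
[447.4 251.3]
[546.5 237.2]
[546.8 245.8]
[529.4 239.6]
bed top: end corners, sides near fence, pin, fence near edge
[ 461.9 -182.7]
[ 469.4 -207.5]
[ 550.9 -155.5]
[ 558.2 -179. ]
[ 544.2 -170.9]
[ 546.1 -131.2]
[ 568.5 -200.2]
plate corners z8
[ 585.9 -106.3]
[ 620.9 -220.2]
[ 460.2 -273.2]
[ 424.3 -156.9]
knob top,pivot top
[ 613.7 -185.4]
[ 560.1 -215.9]
side: bed corners end, pin top, fence, knob
[ 469.4 -209. ]
[ 465.1 -190.2]
[ 544.3 -169.7]
[ 556.1 -172.5]
[ 612.7 -187.1]
[ 560.2 -216.8]
side plate z8
[ 582.8 -103.4]
[ 620.7 -216.8]
[ 459.9 -268.2]
[ 423.4 -154.7]
```

```bash
cat >> h.py <<'E'
def go(x,y,z,yaw):
    "print tool-frame delta to the target (yaw=world yaw of tool x, tool pointing down)"
    from workcell import ctrl
    from scipy.spatial.transform import Rotation as Ro
    o=ctrl.get_obs();R=Ro.from_rotvec(o["orientation"])
    c,s=np.cos(yaw),np.sin(yaw)
    Rt=Ro.from_matrix(np.array([[c,s,0],[s,-c,0],[0,0,-1]]))
    print("t",round(o["t"],2),"pos",o["ee_pos"].round(1),"F",o["ft_force"].round(1),"w",round(o["width"],1),"q",o["qpos"].round(2))
    xt=R.as_matrix()[:,0]
    print("yaw",np.arctan2(xt[1],xt[0]).round(4),"turn",(R.inv()*Rt).as_rotvec().round(4),"shift now",R.inv().apply(np.array([x,y,z])-o["ee_pos"]).round(1),"shift after turn",Rt.inv().apply(np.array([x,y,z])-o["ee_pos"]).round(1))
E
python3 -m handwheel '[[[0,0,0.1],[0,0,0],1],[[0,0,0.1],[0,0,0],1],[[0,0,0.1],[0,0,0],1],[[0,0,0],[-37.4,-16.6,0],1],[[0,0,0],[-37.4,-16.6,0],1],[[0,0,0],[-37.4,-16.6,0],1],[[0,0,0],[-37.4,-16.6,0],1],[[0,0,0],[-37.4,-16.6,0],1],[[0,0,0],[-37.4,-16.6,0],1],[[0,0,0],[-37.4,-16.6,0],1]]'; python3 -c "
from h import *
go(499,233,100,-1.45)"
```

```text
t: 1.83
ee_pos: [344.1, -297.4, 229.6]
orientation: [2.324, -2.11, 0.009]
ft_force: [1.0, 0.6, -0.4]
width: 87.7
t 1.83 pos [ 344.1 -297.4  229.6] F [ 1.   0.6 -0.4] w 87.7 q [-0.74  0.17  2.   -0.    0.97  0.74]
yaw -1.4745 turn [-0.0019 -0.0062 -0.0245] shift now [-513.8 -204.9  126.8] shift after turn [-507.8 -217.7  129.6]
```

```bash
python3 -m handwheel '[[[0,-0.006,-0.0245],[-37.4,-16,0],1],[[0,0,0],[-37.4,-16.2,0],1],[[0,0,0],[-37.4,-16.2,0],1],[[0,0,0],[-37.4,-16.2,0],1],[[0,0,0],[-37.4,-16.2,0],1],[[0,0,0],[-37.4,-16.2,0],1],[[0,0,0],[-37.4,-16.2,0],1],[[0,0,0],[-37.4,-16.2,8],1],[[0,0,0],[-37.4,-16.2,8],1],[[0,0,0],[-37.4,-16.2,8],1]]'; python3 -c "
from h import *
go(499,233,100,-1.45)"
```

```text
t: 2.67
ee_pos: [461.5, 101.3, 211.0]
orientation: [-2.344, 2.078, -0.019]
ft_force: [0.7, -0.4, -0.7]
width: 87.8
t 2.67 pos [461.5 101.3 211. ] F [ 0.7 -0.4 -0.7] w 87.8 q [ 0.19  0.22  1.98 -0.01  0.92  1.65]
yaw -1.4508 turn [-0.0147 -0.003  -0.0008] shift now [-126.7  -51.3  111.4] shift after turn [-126.3  -53.1  111. ]
```

```bash
python3 -m handwheel '[[[-0.0147,-0.003,0],[-25,-10.6,16],1],[[0,0,0],[-25,-10.6,16],1],[[0,0,0],[-25,-10.6,16],1],[[0,0,0],[-25,-10.6,16],1],[[0,0,0],[-25,-10.6,16],1],[[0,0,0],[0,0,15],1],[[0,0,0],[0,0,15],1],[[0,0,0],[0,0,5],1],[[0,0,0],[0,0,0],1],[[0,0,0],[0,0,0],1]]'; python3 -c "
from h import *
go(499,233,80,-1.45)
from workcell import ctrl
s=ctrl.get_image('side');t=ctrl.get_image('top')
crop(s,150,200,130,120,6,'pics/s1.png')
crop(t,160,140,120,100,6,'pics/t1.png')"
```

```text
t: 3.5
ee_pos: [504.0, 249.7, 91.6]
orientation: [-2.357, 2.067, -0.005]
ft_force: [0.8, 0.4, 0.7]
width: 87.6
t 3.5 pos [504.  249.7  91.6] F [0.8 0.4 0.7] w 87.6 q [ 0.44  0.53  1.86 -0.    0.75  1.88]
yaw -1.4398 turn [-0.007   0.0021  0.0102] shift now [16.   7.2 11.5] shift after turn [16.   6.9 11.6]
```

View pics/s1.png

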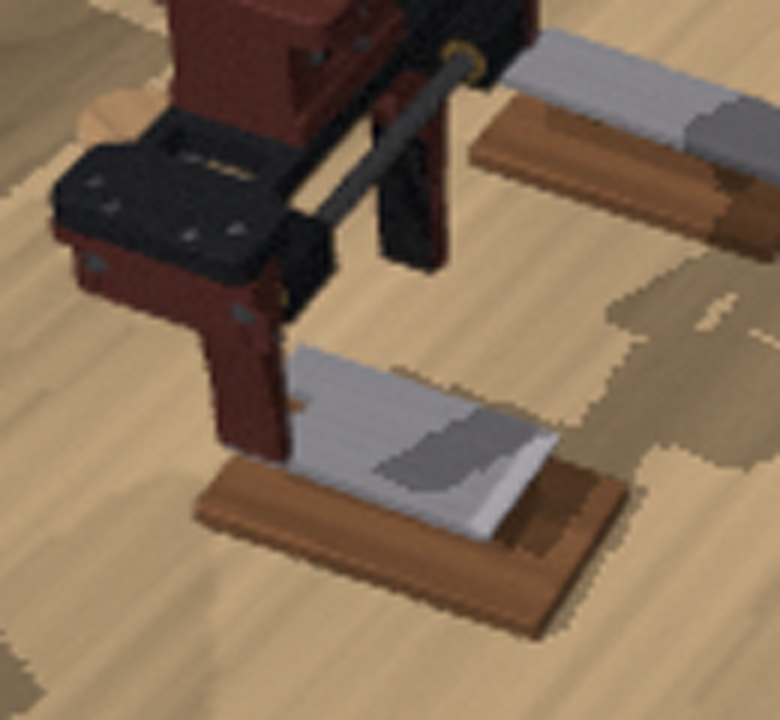

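View pics/t1.png

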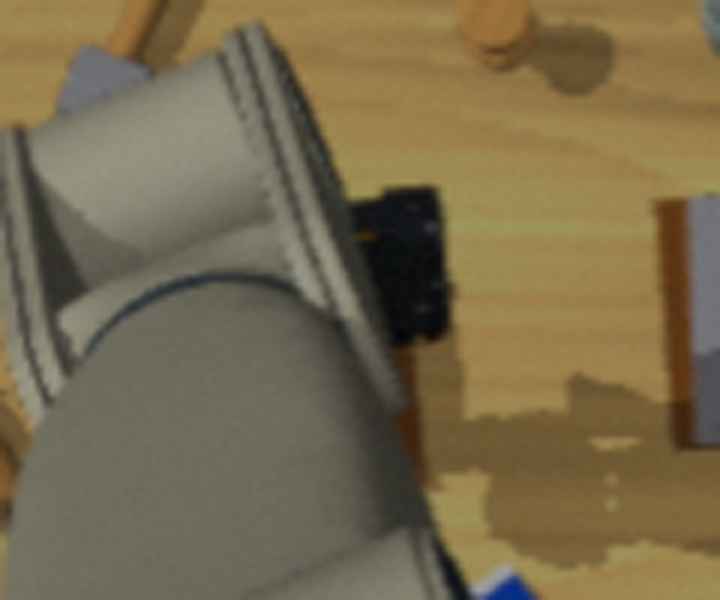

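```bash
python3 -m handwheel '[[[-0.007,0.002,0.01],[8,3.5,0],1],[[0,0,0],[6,2.5,0],1],[[0,0,0],[2,1,5],1],[[0,0,0],[0,0,8],1],[[0,0,0],[0,0,8],1],[[0,0,0],[0,0,8],1],[[0,0,0],[0,0,2],1],[[0,0,0],[0,0,0],1],[[0,0,0],[0,0,0],1],[[0,0,0],[0,0,0],1]]'; python3 -c "
from h import *
go(499,233,26,-1.45)"
```

```text
t: 4.43
ee_pos: [500.4, 229.9, 60.5]
orientation: [-2.344, 2.085, -0.003]
ft_force: [-0.4, 0.5, -0.4]
width: 88.3
t 4.43 pos [500.4 229.9  60.5] F [-0.4  0.5 -0.4] w 88.3 q [0.41 0.57 1.89 0.   0.68 1.86]
yaw -1.4542 turn [-0.0043  0.0014 -0.0042] shift now [-3.2  1.2 34.5] shift after turn [-3.2  1.1 34.5]
```

```bash
python3 -m handwheel '[[[-0.004,0.001,-0.004],[-3.2,1.1,0],1],[[0,0,0],[0,0,7],1],[[0,0,0],[0,0,8],1],[[0,0,0],[0,0,8],1],[[0,0,0],[0,0,6],1],[[0,0,0],[0,0,2],1],[[0,0,0],[0,0,0],1],[[0,0,0],[0,0,0],1],[[0,0,0],[0,0,0],1],[[0,0,0],[0,0,0],1]]'; python3 -c "
from h import *
go(499,233,26,-1.45)
from workcell import ctrl
s=ctrl.get_image('side')
crop(s,150,200,130,120,6,'pics/s2.png')"
```

```text
t: 5.27
ee_pos: [498.9, 233.9, 25.9]
orientation: [-2.353, 2.082, 0.001]
ft_force: [-0.8, 0.6, 0.0]
width: 87.7
t 5.27 pos [498.9 233.9  25.9] F [-0.8  0.6  0. ] w 87.7 q [0.42 0.63 1.89 0.   0.62 1.86]
yaw -1.4488 turn [0.0002 0.0003 0.0012] shift now [ 0.9 -0.  -0.1] shift after turn [ 0.9 -0.  -0.1]
```

View pics/s2.png

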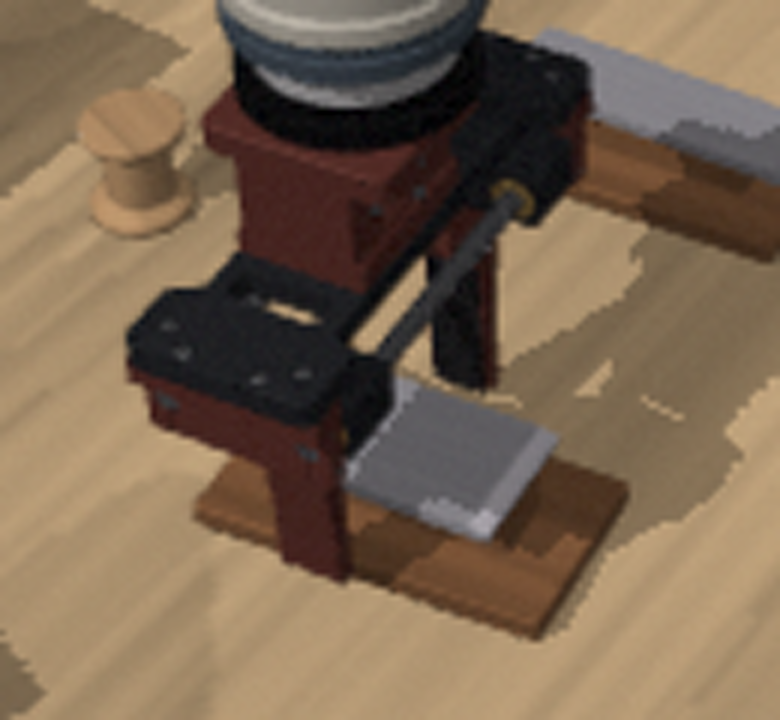

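```bash
python3 -m handwheel '[[[0,0,0],[0,0,0],0.7],[[0,0,0],[0,0,0],0.6],[[0,0,0],[0,0,0],0.5],[[0,0,0],[0,0,0],0.4],[[0,0,0],[0,0,0],0.3],[[0,0,0],[0,0,0],0.2],[[0,0,0],[0,0,0],0],[[0,0,0],[0,0,0],0],[[0,0,0],[0,0,0],0],[[0,0,0],[0,0,0],0]]'; python3 -c "
from h import *
go(499,233,80,-1.45)"
```

```text
t: 6.15
ee_pos: [499.7, 234.2, 27.1]
orientation: [-2.351, 2.081, -0.001]
ft_force: [-0.6, 0.6, 0.2]
width: 49.7
t 6.15 pos [499.7 234.2  27.1] F [-0.6  0.6  0.2] w 49.7 q [0.42 0.63 1.89 0.   0.62 1.86]
yaw -1.449 turn [-0.0021  0.001   0.001 ] shift now [  1.    0.7 -52.9] shift after turn [  1.1   0.8 -52.9]
```

```bash
python3 -m handwheel '[[[0,0,0],[0,0,-4],0],[[0,0,0],[0,0,-8],0],[[0,0,0],[0,0,-12],0],[[0,0,0],[0,0,-16],0],[[0,0,0],[0,0,-16],0],[[0,0,0],[0,0,-16],0],[[0,0,0],[0,0,-12],0],[[0,0,0],[0,0,-4],0],[[0,0,0],[0,0,0],0],[[0,0,0],[0,0,0],0]]'; python3 -c "
from h import *
go(495,-185,110,-1.264)
from workcell import ctrl
s=ctrl.get_image('side')
crop(s,150,170,130,120,6,'pics/s3.png')"
```

```text
t: 6.98
ee_pos: [498.9, 233.8, 125.1]
orientation: [-2.35, 2.08, -0.002]
ft_force: [1.1, -0.9, -1.3]
width: 49.6
t 6.98 pos [498.9 233.8 125.1] F [ 1.1 -0.9 -1.3] w 49.6 q [0.42 0.46 1.87 0.   0.81 1.87]
yaw -1.4489 turn [-0.0031  0.001  -0.1849] shift now [415.2  54.8  14.5] shift after turn [398.1 130.2  15.1]
```

View pics/s3.png

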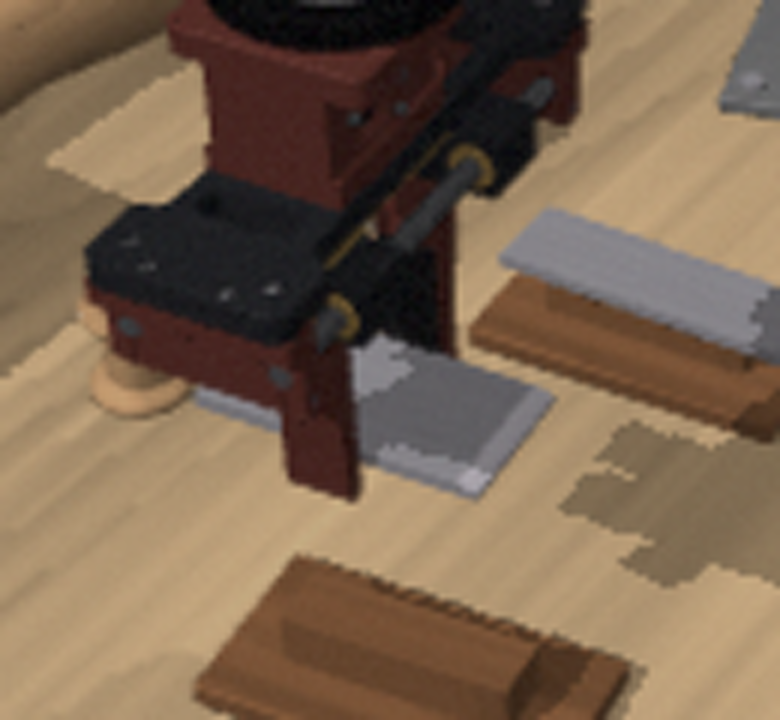

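```bash
python3 -m handwheel '[[[-0.002,0.001,-0.09],[20,2.6,0],0],[[0,0,-0.09],[36,8,0],0],[[0,0,0],[36,12,0],0],[[0,0,0],[36,12,0],0],[[0,0,0],[36,12,0],0],[[0,0,0],[36,12,0],0],[[0,0,0],[36,12,0],0],[[0,0,0],[36,12,0],0],[[0,0,0],[36,12,0],0],[[0,0,0],[20,7,0],0]]'; python3 -c "
from h import *
go(485,-189,100,-1.264)"
```

```text
t: 7.87
ee_pos: [491.9, -119.0, 117.6]
orientation: [2.546, -1.834, -0.012]
ft_force: [1.2, 0.2, -2.0]
width: 49.5
t 7.87 pos [ 491.9 -119.   117.6] F [ 1.2  0.2 -2. ] w 49.5 q [-0.26  0.43  1.96 -0.    0.76  0.99]
yaw -1.2486 turn [0.0076 0.0043 0.0154] shift now [64.3 28.6 17.5] shift after turn [64.7 27.7 17.6]
```

```bash
python3 -m handwheel '[[[0.007,0.004,0],[14,6,0],0],[[0,0,0],[16,7,0],0],[[0,0,0],[12,5,0],0],[[0,0,0],[6,2,6],0],[[0,0,0],[0,0,6],0],[[0,0,0],[0,0,3],0],[[0,0,0],[0,0,0],0],[[0,0,0],[0,0,0],0],[[0,0,0],[0,0,0],0],[[0,0,0],[0,0,0],0]]'; python3 -c "
from h import *
go(485,-189,80,-1.264)
from workcell import ctrl
s=ctrl.get_image('side');t=ctrl.get_image('top')
import pickle;pickle.dump((s,t),open('im4.pkl','wb'))
crop(s,245,90,120,110,6,'pics/s4.png')
crop(t,310,130,100,100,6,'pics/t4.png')"
```

```text
t: 8.7
ee_pos: [483.3, -175.2, 94.7]
orientation: [2.541, -1.842, -0.018]
ft_force: [0.6, -0.1, -0.8]
width: 49.0
t 8.7 pos [ 483.3 -175.2   94.7] F [ 0.6 -0.1 -0.8] w 49.0 q [-0.37  0.48  1.95 -0.    0.73  0.88]
yaw -1.2546 turn [0.0093 0.0073 0.0094] shift now [13.7  2.5 14.6] shift after turn [13.6  2.5 14.7]
```

View pics/s4.png

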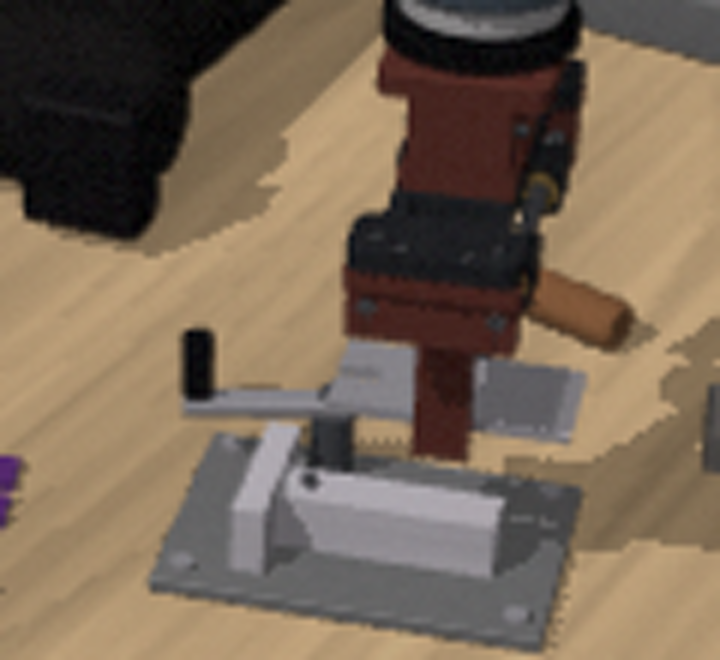

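View pics/t4.png

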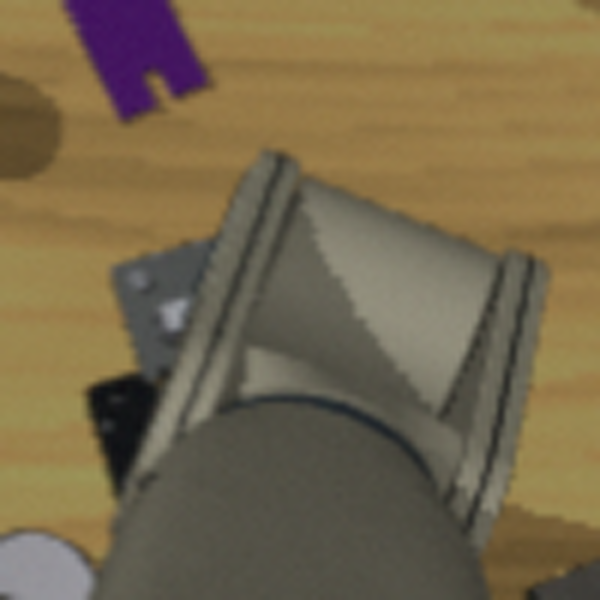

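```bash
python3 -m handwheel '[[[0.009,0.007,0.009],[6,0,0],0],[[0,0,0],[6,0,0],0],[[0,0,0],[0,0,8],0],[[0,0,0],[0,0,10],0],[[0,0,0],[0,0,10],0],[[0,0,0],[0,0,8],0],[[0,0,0],[0,0,4],0],[[0,0,0],[0,0,0],0],[[0,0,0],[0,0,0],0],[[0,0,0],[0,0,0],0]]'; python3 -c "
from h import *
go(488.9,-187.8,45,-1.264)"
```

```text
t: 9.63
ee_pos: [487.3, -187.8, 49.8]
orientation: [-2.534, 1.856, -0.001]
ft_force: [-0.0, 0.6, -0.8]
width: 49.6
t 9.63 pos [ 487.3 -187.8   49.8] F [-0.   0.6 -0.8] w 49.6 q [-0.39  0.56  1.95 -0.    0.63  0.87]
yaw -1.2644 turn [-0.0003 -0.0002 -0.0004] shift now [ 0.5 -1.5  4.8] shift after turn [ 0.5 -1.5  4.8]
```

```bash
cat >> h.py <<'E'
def look(name,u=265,v=110,w=90,h=90,sc=8,overlay=True):
    from workcell import ctrl
    from scipy.spatial.transform import Rotation as Ro
    s=ctrl.get_image('side');o=ctrl.get_obs()
    R=Ro.from_rotvec(o["orientation"]).as_matrix()
    # blade in tool: x_blade=-tool y, y_blade=-tool x ; mid at blade x -1, z 5.4 above tcp
    pts=[(50,25,2.5),(50,4.5,2.5),(32,4.5,2.5),(32,-4.5,2.5),(50,-4.5,2.5),(50,-25,2.5),(-50,-25,-2.5),(-50,25,-2.5)]
    P=[o["ee_pos"]+R@np.array([-b,-(a-1),-(5.4+c)]) for a,b,c in pts]
    q=(proj(s,P)-[u,v]+.5)*sc-.5
    crop(s,u,v,w,h,sc,name)
    if overlay:
        im=cv2.imread(name);cv2.polylines(im,[np.round(q).astype(np.int32).reshape(-1,1,2)],True,(0,255,0),1);cv2.imwrite(name,im)
E
python3 -c "
from h import *
look('pics/s5.png')"
```

```text
(no output)
```

View pics/s5.png

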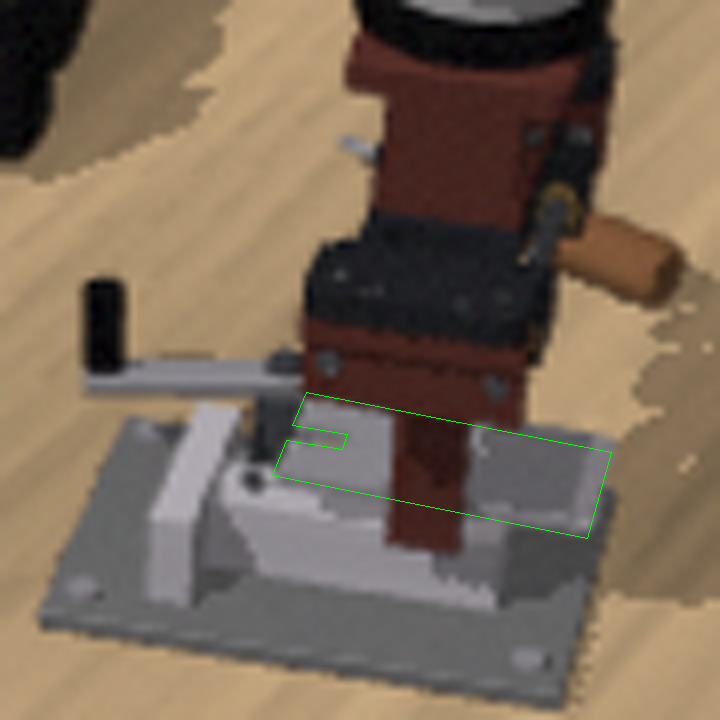

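```bash
python3 -m handwheel '[[[0,0,0],[0.5,0,4],0],[[0,0,0],[0,0,5],0],[[0,0,0],[0,0,4],0],[[0,0,0],[0,0,1.5],0],[[0,0,0],[0,0,0],0],[[0,0,0],[0,0,0],0],[[0,0,0],[0,0,0],0],[[0,0,0],[0,0,0],0],[[0,0,0],[0,0,0],0],[[0,0,0],[0,0,0],0]]'; python3 -c "
from h import *
go(488.9,-187.8,33,-1.264);look('pics/s6.png')"
```

```text
t: 10.52
ee_pos: [488.7, -188.7, 35.2]
orientation: [-2.534, 1.856, -0.005]
ft_force: [-0.2, 0.1, -1.1]
width: 49.7
t 10.52 pos [ 488.7 -188.7   35.2] F [-0.2  0.1 -1.1] w 49.7 q [-0.39  0.59  1.95  0.    0.6   0.87]
yaw -1.2642 turn [-0.0027 -0.0022 -0.0002] shift now [-0.8 -0.4  2.2] shift after turn [-0.8 -0.4  2.2]
```

View pics/s6.png

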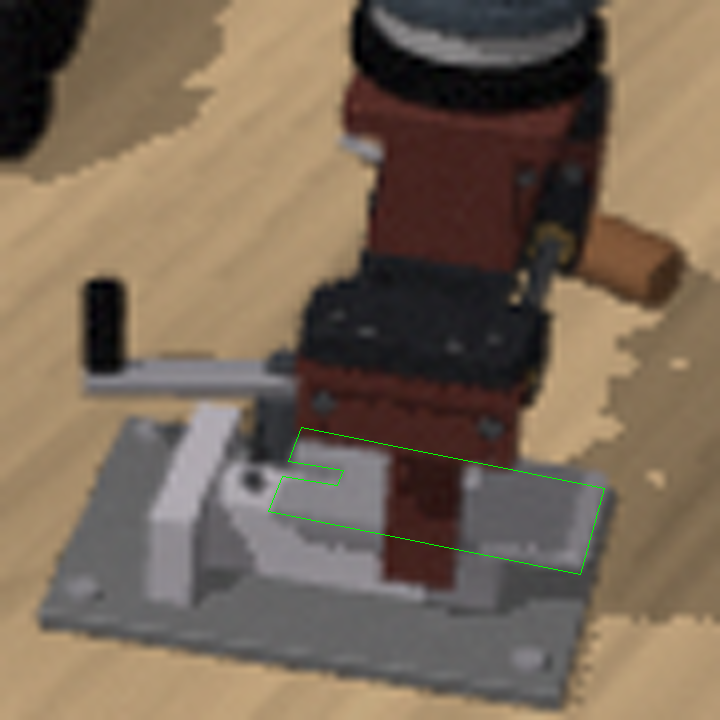

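```bash
python3 -c "
from h import *
import pickle
s,t=pickle.load(open('im0.pkl','rb'))
for p,u,v,z in((s,297,169,36.9),(t,350,186,37.5)):
    g=cv2.cvtColor(p['pixels'],cv2.COLOR_RGB2GRAY)[v-5:v+6,u-5:u+6].astype(int)
    print(g)
    r=g[2:9,2:9];w=np.clip(130-r,0,None)
    yy,xx=np.mgrid[v-3:v+4,u-3:u+4]
    c=((w*xx).sum()/w.sum(),(w*yy).sum()/w.sum());print(c,ray(p,c,z))
    x=np.array([.953,.302]);y=np.array([-.302,.953]);d=ray(p,c,z)[:2]-[509,-181.7];print(d@x,d@y)
"
```

```text
[[164 136  79  75  59  32  51  47  46  43  35]
 [160 100  81  70  43  33  49  49  44  40  35]
 [157  83  85  95  56  30  37  50  43  41  34]
 [140 102 111 108  53  43  50  54  50  44  35]
 [113 128 160 130 108 107 131 103  86  81  58]
 [118 164 156 100  60  89 163 163 164 164 164]
 [124 164 158 105  57  72 129 164 163 162 165]
 [125 164 163 159 111 116 165 165 163 164 164]
 [124 155 161 162 164 162 164 164 167 165 164]
 [103 133 137 142 144 151 156 156 163 161 162]
 [ 96 103 138 138 137 137 135 137 137 144 144]]
(np.float64(297.3009985734665), np.float64(167.34736091298146)) [ 547.99595937 -181.46093971   36.9       ]
37.235345485374786 -11.548955274281433
[[152 152 150 150 147 134 120 108  84  67  61]
 [148 146 127 120 109 108 113 116  82  55  54]
 [108 107 106 111 113 131 142 143  99  59  52]
 [ 91 128 124 132 139 142 147 145 115  73  55]
 [ 91 132 145 142 103  93 130 145 122  78  53]
 [ 85 128 145 130  85  67 100 135 140  97  59]
 [ 70 121 144 144 114 100 111 137 144 117  74]
 [ 53  97 136 149 147 143 145 147 145 119  79]
 [ 57  93 135 147 147 148 150 149 148 142  97]
 [ 66  78 126 145 149 150 149 149 150 147 115]
 [ 76  78 104 138 148 150 149 150 150 148 121]]
(np.float64(349.9431524547804), np.float64(185.16795865633074)) [ 546.89560083 -170.3546712    37.5       ]
39.540796887072204 -0.6323731019556093
```

```bash
python3 -c "
from h import *
import pickle
s,t=pickle.load(open('im0.pkl','rb'))
x=np.array([.953,.302]);y=np.array([-.302,.953])
for p,c,z in((s,(296.4,169.6),36.9),(t,(349.9,186.05),38)):
    d=ray(p,c,z)[:2]-[509,-181.7];print(d@x,d@y,ray(p,c,z))
"
```

```text
37.20943646200044 -0.696362036477246 [ 544.6918454  -171.12017285   36.9       ]
36.91065555480937 0.36264786790926484 [ 544.08693112 -170.20062847   38.        ]
```

```bash
python3 -m handwheel '[[[-0.003,-0.002,0],[-0.4,0,1],0],[[0,0,0],[0,0,1],0],[[0,0,0],[0,0,1],0],[[0,0,0],[0,0,0.5],0],[[0,0,0],[0,0,0],0],[[0,0,0],[0,0,0],0],[[0,0,0],[0,0,0],0],[[0,0,0],[0,0,0],0],[[0,0,0],[0,0,0],0],[[0,0,0],[0,0,0],0]]'; python3 -c "
from h import *
go(488.2,-188.4,32,-1.264)"
```

```text
t: 11.4
ee_pos: [488.7, -188.3, 31.5]
orientation: [2.534, -1.856, -0.0]
ft_force: [0.6, 0.2, -0.5]
width: 49.4
t 11.4 pos [ 488.7 -188.3   31.5] F [ 0.6  0.2 -0.5] w 49.4 q [-0.39  0.6   1.95 -0.    0.59  0.87]
yaw -1.2642 turn [ 0.0004 -0.0002 -0.0002] shift now [-0.   0.5 -0.5] shift after turn [-0.   0.5 -0.5]
```

```bash
python3 -m handwheel '[[[0,0,0],[0,-0.8,-0.2],0],[[0,0,0],[0,-0.8,0],0],[[0,0,0],[0,-0.8,0],0],[[0,0,0],[0,-0.8,0],0],[[0,0,0],[0,-0.8,0],0],[[0,0,0],[0,-0.8,0],0],[[0,0,0],[0,-0.8,0],0],[[0,0,0],[0,-0.8,0],0],[[0,0,0],[0,-0.8,0],0],[[0,0,0],[0,-0.8,0],0]]'; python3 -c "
from h import *
go(488.2,-188.4,32,-1.264);look('pics/s7.png')"
```

```text
t: 12.23
ee_pos: [497.2, -185.7, 31.8]
orientation: [2.534, -1.856, 0.0]
ft_force: [-0.1, 0.1, -0.7]
width: 49.1
t 12.23 pos [ 497.2 -185.7   31.8] F [-0.1  0.1 -0.7] w 49.1 q [-0.38  0.6   1.94 -0.    0.6   0.89]
yaw -1.2642 turn [ 0.0002 -0.0004 -0.0002] shift now [-0.1  9.4 -0.2] shift after turn [-0.1  9.4 -0.2]
```

View pics/s7.png

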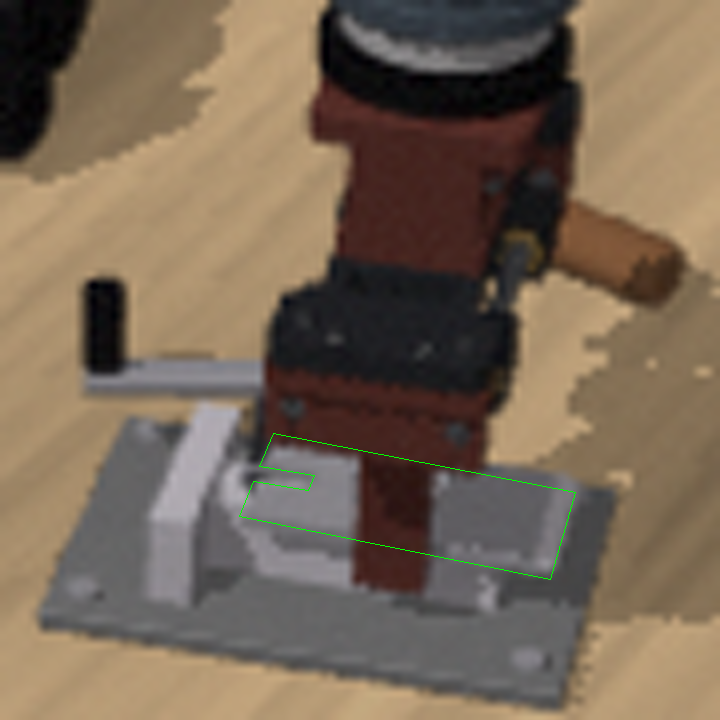

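```bash
python3 -m handwheel '[[[0,0,0],[0,-0.8,0],0],[[0,0,0],[0,-0.8,0],0],[[0,0,0],[0,-0.8,0],0],[[0,0,0],[0,-0.8,0],0],[[0,0,0],[0,-0.8,0],0],[[0,0,0],[0,-0.8,0],0],[[0,0,0],[0,-0.8,0],0],[[0,0,0],[0,-0.8,0],0],[[0,0,0],[0,-0.6,0],0],[[0,0,0],[0,-0.4,0],0]]'; python3 -c "
from h import *
go(510,-181.4,32,-1.264);look('pics/s8.png')"
```

```text
t: 13.12
ee_pos: [505.1, -183.1, 31.8]
orientation: [2.534, -1.856, 0.0]
ft_force: [-0.2, -0.2, -0.9]
width: 49.8
t 13.12 pos [ 505.1 -183.1   31.8] F [-0.2 -0.2 -0.9] w 49.8 q [-0.37  0.61  1.92 -0.    0.61  0.89]
yaw -1.2641 turn [ 0.0001 -0.0004 -0.0001] shift now [-0.2 -5.2 -0.2] shift after turn [-0.2 -5.2 -0.2]
```

View pics/s8.png

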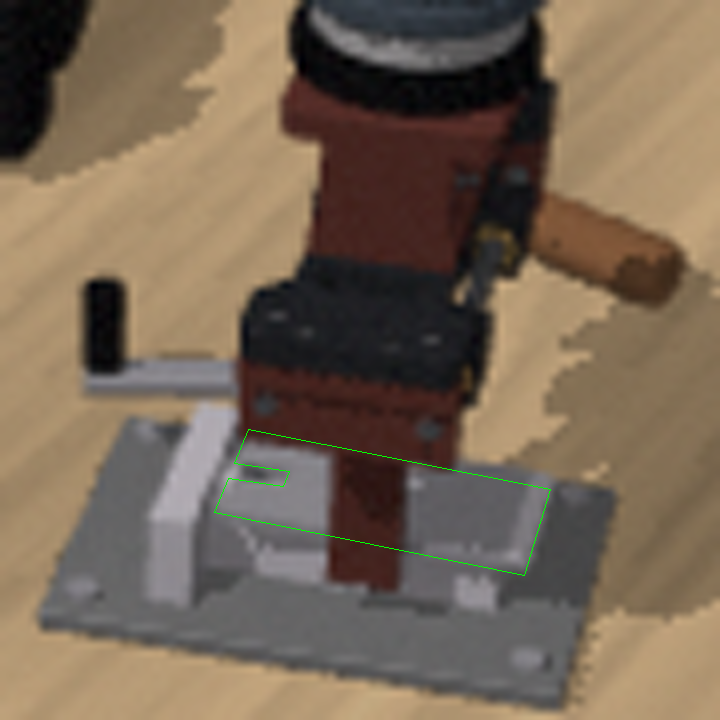

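```bash
python3 -m handwheel '[[[0,0,0],[0,-0.4,0],0],[[0,0,0],[0,-0.4,0],0],[[0,0,0],[0,-0.4,0],0],[[0,0,0],[0,-0.4,0],0],[[0,0,0],[0,-0.4,0],0],[[0,0,0],[0,-0.4,0],0],[[0,0,0],[0,-0.4,0],0],[[0,0,0],[0,-0.4,0],0],[[0,0,0],[0,-0.3,0],0],[[0,0,0],[0,-0.3,0],0]]'; python3 -c "
from h import *
go(510,-181.4,32,-1.264)"
```

```text
t: 14.0
ee_pos: [509.1, -181.9, 31.8]
orientation: [2.534, -1.856, 0.0]
ft_force: [-0.3, 0.3, -2.7]
width: 49.4
t 14.0 pos [ 509.1 -181.9   31.8] F [-0.3  0.3 -2.7] w 49.4 q [-0.36  0.61  1.91 -0.    0.62  0.9 ]
yaw -1.2642 turn [ 0.0002 -0.0003 -0.0002] shift now [-0.2 -1.  -0.2] shift after turn [-0.2 -1.  -0.2]
```

```bash
python3 -m handwheel '[[[0,0,0],[0,-0.25,0],0],[[0,0,0],[0,-0.25,0],0],[[0,0,0],[0,-0.25,0],0],[[0,0,0],[0,-0.25,0],0],[[0,0,0],[0,-0.25,0],0],[[0,0,0],[0,-0.25,0],0],[[0,0,0],[0,0,0],0],[[0,0,0],[0,0,0],0],[[0,0,0],[0,0,0],0],[[0,0,0],[0,0,0],0]]'; python3 -c "
from h import *
go(510,-181.4,32,-1.264);look('pics/s9.png',overlay=False)"
```

```text
t: 14.83
ee_pos: [510.5, -181.4, 31.7]
orientation: [2.534, -1.856, -0.0]
ft_force: [-1.4, 0.7, -1.1]
width: 49.4
t 14.83 pos [ 510.5 -181.4   31.7] F [-1.4  0.7 -1.1] w 49.4 q [-0.36  0.61  1.91 -0.    0.62  0.9 ]
yaw -1.2642 turn [ 0.0005 -0.0002 -0.0002] shift now [-0.1  0.5 -0.3] shift after turn [-0.1  0.5 -0.3]
```

View pics/s9.png

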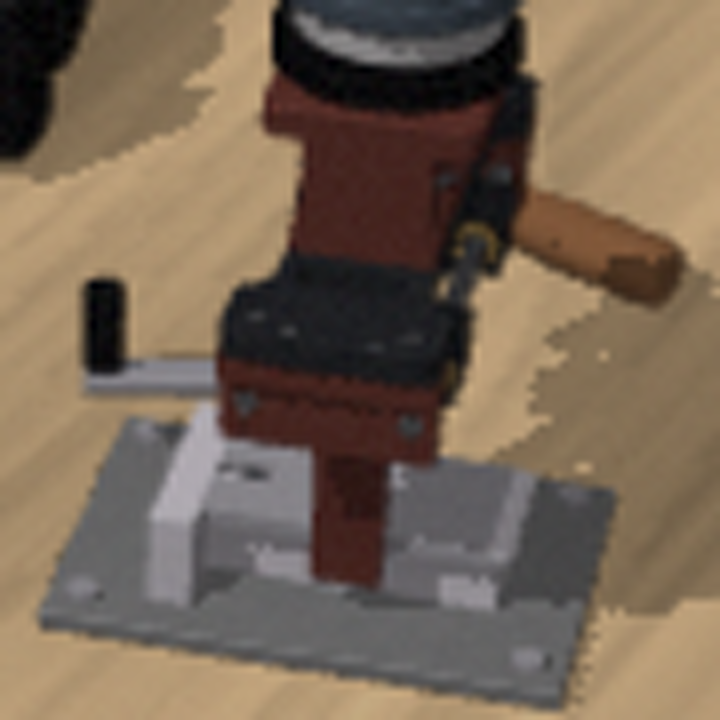

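```bash
python3 -m handwheel '[[[0,0,0],[0,-0.2,0],0],[[0,0,0],[0,-0.2,0],0],[[0,0,0],[0,-0.2,0],0],[[0,0,0],[0,-0.2,0],0],[[0,0,0],[0,-0.2,0],0],[[0,0,0],[0,-0.2,0],0],[[0,0,0],[0,-0.2,0],0],[[0,0,0],[0,-0.2,0],0],[[0,0,0],[0,-0.2,0],0],[[0,0,0],[0,-0.2,0],0]]'; python3 -c "
from h import *
go(510,-181.4,32,-1.264)"
```

```text
t: 15.72
ee_pos: [510.5, -181.2, 31.5]
orientation: [2.533, -1.854, -0.005]
ft_force: [-3.0, -2.1, -0.7]
width: 49.2
t 15.72 pos [ 510.5 -181.2   31.5] F [-3.  -2.1 -0.7] w 49.2 q [-0.36  0.61  1.91 -0.    0.62  0.9 ]
yaw -1.2639 turn [0.0041 0.001  0.0001] shift now [ 0.   0.6 -0.5] shift after turn [ 0.   0.6 -0.5]
```

```bash
python3 -m handwheel '[[[0.003,0,0],[0,0,0.2],0],[[0,0,0],[0,0,0.2],0],[[0,0,0],[0,0,0.2],0],[[0,0,0],[0,0,0.2],0],[[0,0,0],[0,0,0.2],0],[[0,0,0],[0,0,0.2],0],[[0,0,0],[0,0,0.2],0],[[0,0,0],[0,0,0],0],[[0,0,0],[0,0,0],0],[[0,0,0],[0,0,0],0]]'; python3 -c "
from h import *
go(510,-181.4,32,-1.264)"
```

```text
t: 16.55
ee_pos: [510.5, -181.1, 31.1]
orientation: [2.535, -1.855, -0.002]
ft_force: [-3.2, -1.1, 3.0]
width: 49.9
t 16.55 pos [ 510.5 -181.1   31.1] F [-3.2 -1.1  3. ] w 49.9 q [-0.36  0.61  1.91  0.    0.62  0.9 ]
yaw -1.2636 turn [0.0007 0.0009 0.0004] shift now [ 0.1  0.5 -0.9] shift after turn [ 0.1  0.5 -0.9]
```

```bash
python3 -c "
from workcell import ctrl
print(ctrl.get_obs()['moment'])"; python3 -m handwheel '[[[0,0,0],[0,-0.3,0],0],[[0,0,0],[0,-0.3,0],0],[[0,0,0],[0,-0.4,0],0],[[0,0,0],[0,-0.4,0],0],[[0,0,0],[0,-0.4,0],0],[[0,0,0],[0,-0.4,0],0],[[0,0,0],[0,-0.4,0],0],[[0,0,0],[0,-0.4,0],0],[[0,0,0],[0,-0.4,0],0],[[0,0,0],[0,-0.4,0],0]]'; python3 -c "
from h import *
go(510,-181.4,32,-1.264)
from workcell import ctrl
print(ctrl.get_obs()['moment'])"
```

```text
[-0.25950346  0.53903878  0.06136639]
t: 17.38
ee_pos: [510.5, -181.1, 31.1]
orientation: [2.532, -1.852, -0.011]
ft_force: [-4.7, -2.6, 5.1]
width: 49.7
t 17.38 pos [ 510.5 -181.1   31.1] F [-4.7 -2.6  5.1] w 49.7 q [-0.36  0.62  1.91 -0.    0.63  0.91]
yaw -1.2632 turn [0.0076 0.0027 0.0008] shift now [ 0.2  0.5 -0.9] shift after turn [ 0.2  0.5 -0.9]
[-0.50892928  0.67524321 -0.02467036]
```

```bash
python3 -m handwheel '[[[0.004,0.0015,0],[0,0,0],0],[[0,0,0],[0,0,0],0.58],[[0,0,0],[0,0,0],0.6],[[0,0,0],[0,0,0],0.65],[[0,0,0],[0,0,0],0.7],[[0,0,0],[0,0,0],0.75],[[0,0,0],[0,0,0],0.75],[[0,0,0],[0,0,0],0.75],[[0,0,0],[0,0,0],0.75],[[0,0,0],[0,0,0],0.75]]'; python3 -c "
from h import *
go(510.5,-181.1,110,-1.264)"
```

```text
t: 18.22
ee_pos: [513.6, -180.9, 31.0]
orientation: [-2.535, 1.855, -0.003]
ft_force: [-0.5, -0.1, -0.9]
width: 65.5
t 18.22 pos [ 513.6 -180.9   31. ] F [-0.5 -0.1 -0.9] w 65.5 q [-0.36  0.62  1.91  0.    0.62  0.9 ]
yaw -1.2636 turn [-0.0017 -0.0011  0.0004] shift now [ -0.6   2.9 -79. ] shift after turn [ -0.7   3.1 -79. ]
```

```bash
python3 -m handwheel '[[[0,0,0],[0,0,-4],0.75],[[0,0,0],[0,0,-6],0.75],[[0,0,0],[0,0,-10],0.75],[[0,0,0],[0,0,-16],0.75],[[0,0,0],[0,0,-18],0.75],[[0,0,0],[0,0,-18],0.5],[[0,0,0],[0,0,-18],0.2],[[0,0,0],[0,20,-10],0],[[0,0,0],[0,20,0],0],[[0,0,0],[0,10,0],0]]'; python3 -c "
from h import *
go(450,-205,120,-1.264);look('pics/s10.png',overlay=False)
from workcell import ctrl
t=ctrl.get_image('top');crop(t,325,155,64,75,8,'pics/t10.png')"
```

```text
t: 19.05
ee_pos: [467.2, -196.3, 142.6]
orientation: [-2.536, 1.851, -0.012]
ft_force: [-0.2, -0.4, 0.2]
width: 36.4
t 19.05 pos [ 467.2 -196.3  142.6] F [-0.2 -0.4  0.2] w 36.4 q [-0.42  0.38  1.96  0.    0.8   0.84]
yaw -1.2614 turn [-0.0061 -0.0049  0.0026] shift now [ 2.9 19.1 22.5] shift after turn [ 3.1 19.  22.6]
```

View pics/s10.png

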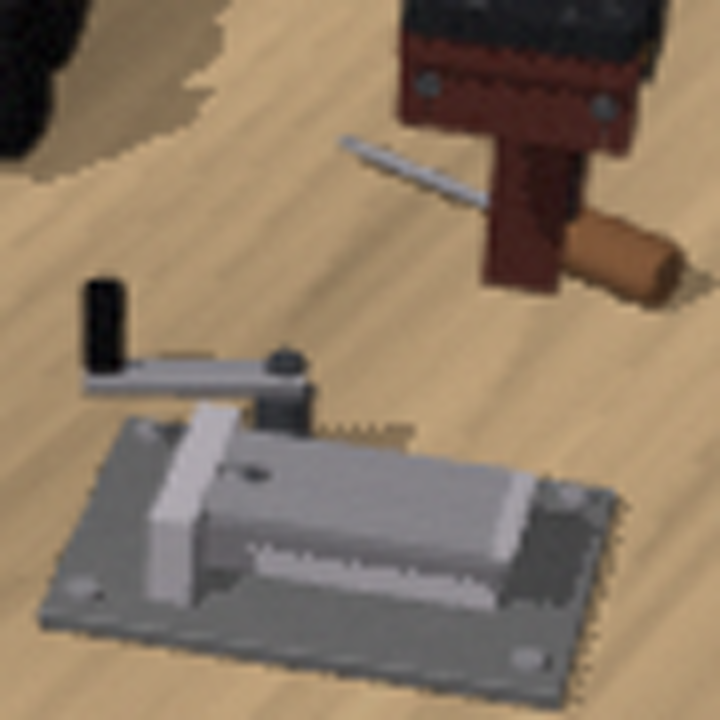

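View pics/t10.png

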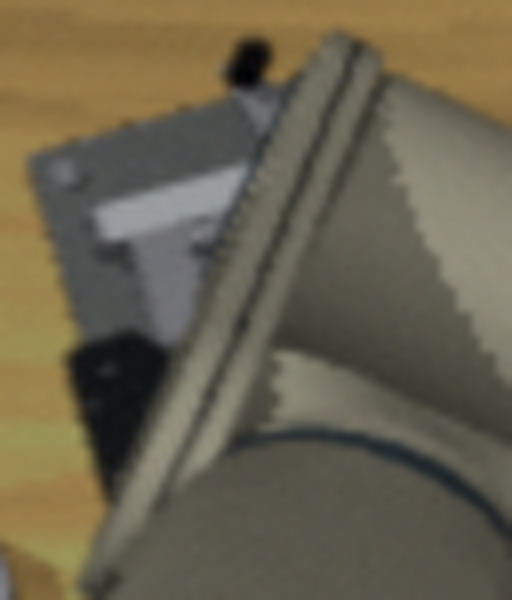

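```bash
python3 -m handwheel '[[[-0.006,-0.005,0.002],[2,12,0],0],[[0,0,0],[1,10,0],0],[[0,0,0],[0,8,10],0],[[0,0,0],[0,3,16],0],[[0,0,0],[0,0,18],0],[[0,0,0],[0,0,18],0],[[0,0,0],[0,0,14],0],[[0,0,0],[0,0,6],0],[[0,0,0],[0,0,0],0],[[0,0,0],[0,0,0],0]]'; python3 -c "
from h import *
go(437.5,-204.3,34,-1.264)"
```

```text
t: 19.98
ee_pos: [434.0, -211.8, 55.8]
orientation: [2.533, -1.858, -0.005]
ft_force: [0.2, 0.4, -0.0]
width: 0.8
t 19.98 pos [ 434.  -211.8   55.8] F [ 0.2  0.4 -0. ] w 0.8 q [-0.48  0.51  2.03  0.    0.6   0.79]
yaw -1.2656 turn [ 0.0021  0.0027 -0.0016] shift now [-6.  -5.6 21.8] shift after turn [-6.  -5.6 21.8]
```

```bash
python3 -m handwheel '[[[0.002,0.002,-0.0016],[-3,0,0],0],[[0,0,0],[-3,0,3],0],[[0,0,0],[0,0,6],0],[[0,0,0],[0,0,6],0],[[0,0,0],[0,0,4],0],[[0,0,0],[0,0,2],0],[[0,0,0],[0,0,0],0],[[0,0,0],[0,-2,0],0],[[0,0,0],[0,-2,0],0],[[0,0,0],[0,0,0],0]]'; python3 -c "
from h import *
go(451.8,-199.8,34,-1.264);look('pics/s11.png',overlay=False)"
```

```text
t: 20.82
ee_pos: [438.0, -204.9, 35.2]
orientation: [-2.534, 1.854, -0.006]
ft_force: [-0.6, -0.4, 0.3]
width: 0.4
t 20.82 pos [ 438.  -204.9   35.2] F [-0.6 -0.4  0.3] w 0.4 q [-0.46  0.55  2.04  0.    0.54  0.8 ]
yaw -1.2634 turn [-0.0034 -0.0026  0.0006] shift now [ -0.7 -14.7   1.2] shift after turn [ -0.7 -14.7   1.2]
```

View pics/s11.png

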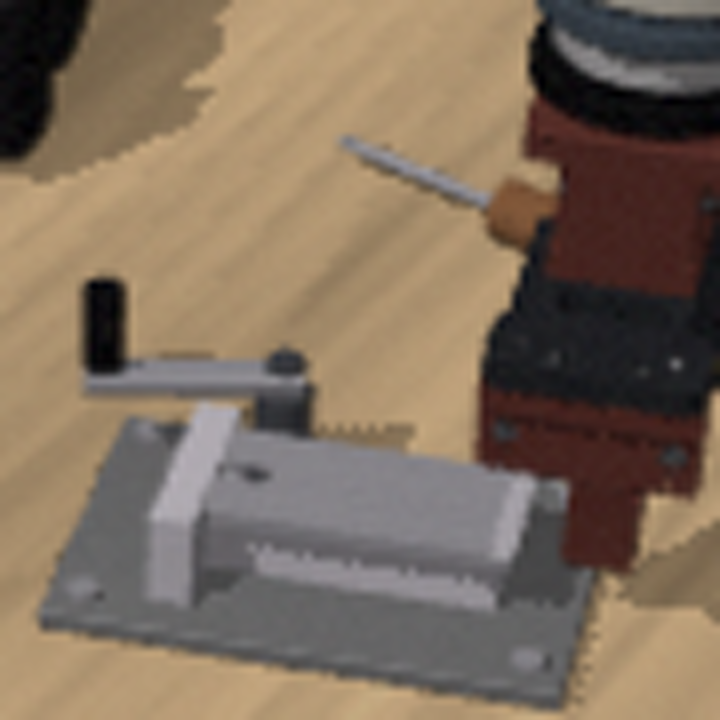

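```bash
python3 -m handwheel '[[[-0.003,-0.002,0],[0,-1.5,0],0],[[0,0,0],[0,-1.5,0],0],[[0,0,0],[0,-1.5,0],0],[[0,0,0],[0,-1.5,0],0],[[0,0,0],[0,-1.5,0],0],[[0,0,0],[0,-1,0],0],[[0,0,0],[0,-0.6,0],0],[[0,0,0],[0,-0.4,0],0],[[0,0,0],[0,-0.4,0],0],[[0,0,0],[0,-0.4,0],0]]'; python3 -m handwheel '[[[0,0,0],[0,-0.4,0],0],[[0,0,0],[0,-0.4,0],0],[[0,0,0],[0,-0.4,0],0],[[0,0,0],[0,-0.4,0],0],[[0,0,0],[0,-0.4,0],0],[[0,0,0],[0,-0.4,0],0],[[0,0,0],[0,-0.4,0],0],[[0,0,0],[0,-0.4,0],0],[[0,0,0],[0,-0.4,0],0],[[0,0,0],[0,-0.4,0],0]]';  python3 -c "
from h import *
go(451.8,-199.8,34,-1.264)"
```

```text
t: 21.7
ee_pos: [449.2, -201.6, 35.7]
orientation: [2.535, -1.855, 0.002]
ft_force: [0.1, 0.2, 0.0]
width: 0.5
t: 22.53
ee_pos: [451.5, -200.7, 35.6]
orientation: [2.534, -1.853, -0.002]
ft_force: [-3.6, -3.0, 2.3]
width: 0.9
t 22.53 pos [ 451.5 -200.7   35.6] F [-3.6 -3.   2.3] w 0.9 q [-0.44  0.56  2.01 -0.    0.57  0.82]
yaw -1.2628 turn [ 0.0023 -0.0002  0.0012] shift now [-0.8 -0.5  1.6] shift after turn [-0.8 -0.5  1.6]
```

```bash
python3 -m handwheel '[[[0,0,0],[0,-0.5,0],0],[[0,0,0],[0,-0.5,0],0],[[0,0,0],[0,-0.6,0],0],[[0,0,0],[0,-0.6,0],0],[[0,0,0],[0,-0.6,0],0],[[0,0,0],[0,-0.6,0],0],[[0,0,0],[0,-0.6,0],0],[[0,0,0],[0,-0.6,0],0],[[0,0,0],[0,-0.6,0],0],[[0,0,0],[0,-0.6,0],0]]';  python3 -c "
from h import *
go(451.8,-199.8,34,-1.264)"; python3 -m handwheel '[[[0,0,0],[0,2,0],0],[[0,0,0],[0,3,0],0],[[0,0,0],[0,5,0],0],[[0,0,0],[0,6,0],0],[[0,0,0],[0,6,0],0],[[0,0,0],[0,4,-10],0],[[0,0,0],[0,0,-20],0],[[0,0,0],[0,0,-24],0],[[0,0,0],[0,0,-24],0],[[0,0,0],[0,0,-20],0]]';  python3 -c "
from h import *
go(451.8,-199.8,34,-1.264);look('pics/s12.png',overlay=False)"
```

```text
t: 23.37
ee_pos: [451.5, -200.7, 35.7]
orientation: [2.53, -1.848, -0.014]
ft_force: [-5.3, -5.0, 3.0]
width: 0.7
t 23.37 pos [ 451.5 -200.7   35.7] F [-5.3 -5.   3. ] w 0.7 q [-0.44  0.57  2.01 -0.01  0.58  0.83]
yaw -1.2617 turn [0.0121 0.0026 0.0023] shift now [-0.7 -0.6  1.7] shift after turn [-0.7 -0.5  1.7]
t: 24.2
ee_pos: [421.3, -207.4, 135.3]
orientation: [2.529, -1.851, -0.029]
ft_force: [0.6, 0.1, -0.3]
width: 0.5
t 24.2 pos [ 421.3 -207.4  135.3] F [ 0.6  0.1 -0.3] w 0.5 q [-0.48  0.35  2.02 -0.01  0.78  0.79]
yaw -1.2636 turn [0.0174 0.0104 0.0005] shift now [  3.1 -33.1 100.7] shift after turn [  2.  -31.4 101.3]
```

View pics/s12.png

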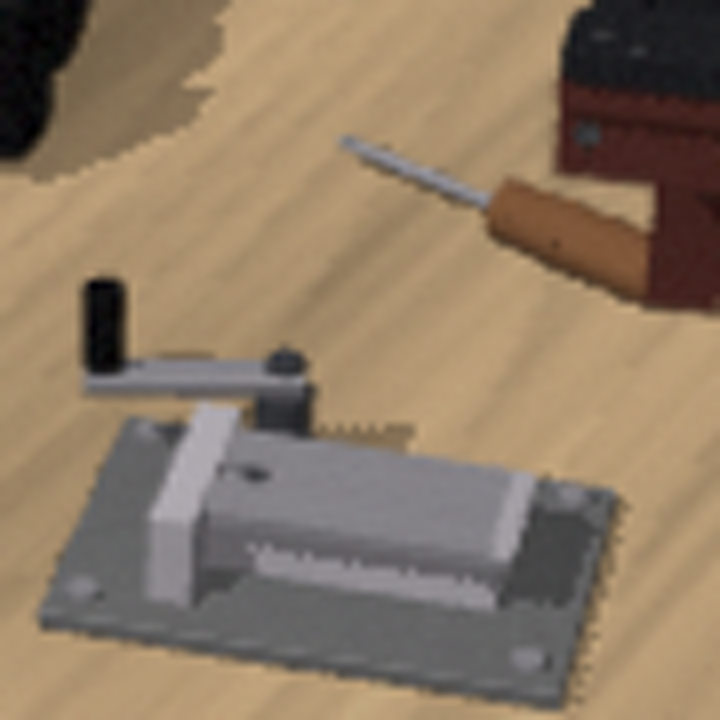

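```bash
python3 -m handwheel '[[[0.017,0.01,0],[0,0,0],0.4],[[0,0,-0.11],[0,0,0],0.4],[[0,0,-0.11],[0,0,0],0.4],[[0,0,0],[0,0,0],0.4],[[0,0,0],[0,0,0],0.4],[[0,0,0],[20,-30,0],0.4],[[0,0,0],[20,-30,0],0.4],[[0,0,0],[15,-28,0],0.4],[[0,0,0],[15,-28,0],0.4],[[0,0,0],[4,-25,0],0.4]]';  python3 -c "
from h import *
go(613,-186,100,-1.045)"
```

```text
t: 25.08
ee_pos: [578.3, -201.4, 138.4]
orientation: [-2.709, 1.589, -0.007]
ft_force: [0.3, -0.3, -0.4]
width: 35.1
t 25.08 pos [ 578.3 -201.4  138.4] F [ 0.3 -0.3 -0.4] w 35.1 q [-0.35  0.52  1.72  0.    0.9   0.71]
yaw -1.061 turn [-0.0031 -0.0031 -0.016 ] shift now [  3.4 -37.7  38.6] shift after turn [  4.1 -37.7  38.4]
```

```bash
python3 -m handwheel '[[[-0.003,-0.003,-0.016],[2,-16,0],0.4],[[0,0,0],[1,-10,0],0.4],[[0,0,0],[0,-3,0],0.4],[[0,0,0],[0,0,5],0.4],[[0,0,0],[0,0,10],0.4],[[0,0,0],[0,0,8],0.4],[[0,0,0],[0,0,4],0.4],[[0,0,0],[0,0,0],0.4],[[0,0,0],[0,0,0],0.4],[[0,0,0],[0,0,0],0.4]]';  python3 -c "
from h import *
go(613,-186,64,-1.045);look('pics/s13.png',u=250,v=90,overlay=False)"
```

```text
t: 25.92
ee_pos: [603.2, -188.3, 103.5]
orientation: [2.711, -1.586, -0.011]
ft_force: [-0.7, -0.0, -0.6]
width: 35.3
t 25.92 pos [ 603.2 -188.3  103.5] F [-0.7 -0.  -0.6] w 35.3 q [-0.32  0.59  1.68  0.    0.87  0.74]
yaw -1.0585 turn [ 0.0042  0.0055 -0.0135] shift now [ 3.  -9.8 39.4] shift after turn [ 2.9 -9.6 39.5]
```

View pics/s13.png

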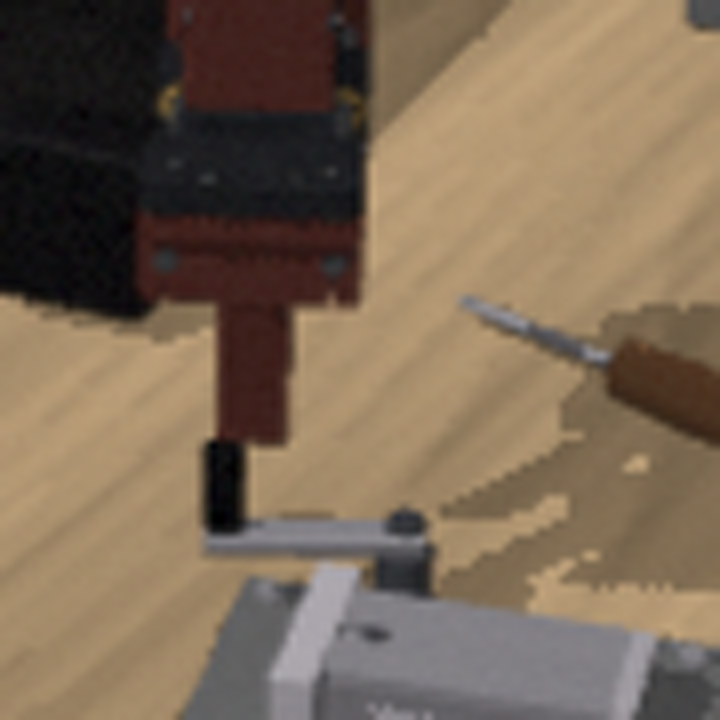

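```bash
python3 -m handwheel '[[[0.004,0.005,-0.013],[1.5,-5,0],0.4],[[0,0,0],[1.5,-4,0],0.4],[[0,0,0],[0,0,0],0.4],[[0,0,0],[0,0,5],0.4],[[0,0,0],[0,0,9],0.4],[[0,0,0],[0,0,9],0.4],[[0,0,0],[0,0,8],0.4],[[0,0,0],[0,0,4],0.4],[[0,0,0],[0,0,0],0.35],[[0,0,0],[0,0,0],0.3]]';  python3 -c "
from h import *
go(613,-186,64,-1.045);look('pics/s14.png',u=250,v=90,overlay=False)"
```

```text
t: 26.8
ee_pos: [614.2, -186.4, 65.2]
orientation: [-2.723, 1.566, -0.002]
ft_force: [-0.7, 0.8, -0.3]
width: 28.0
t 26.8 pos [ 614.2 -186.4   65.2] F [-0.7  0.8 -0.3] w 28.0 q [-0.31  0.66  1.68  0.    0.81  0.73]
yaw -1.044 turn [-0.0011 -0.0011  0.001 ] shift now [-0.9  0.8  1.1] shift after turn [-0.9  0.8  1.2]
```

View pics/s14.png

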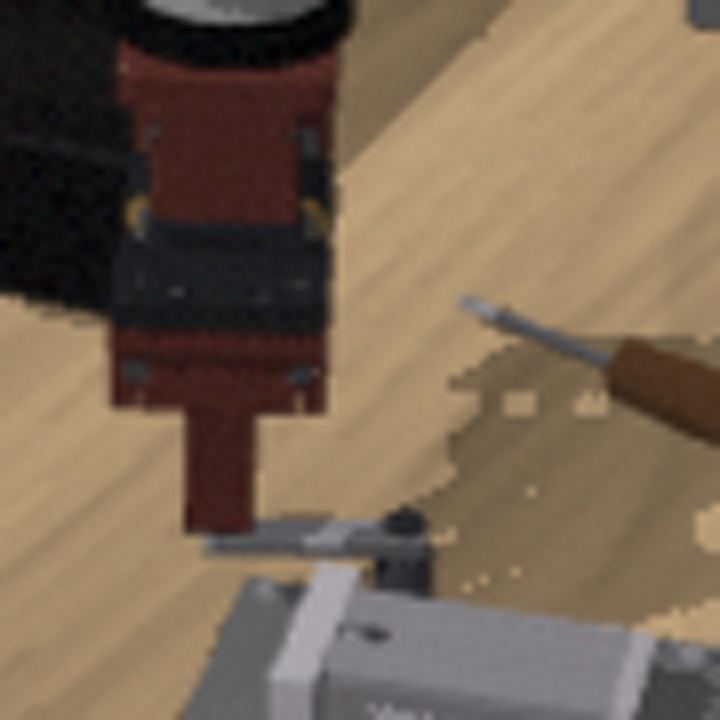

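```bash
cat >> h.py <<'E'
def arc():
    from workcell import ctrl
    from scipy.spatial.transform import Rotation as Ro
    o=ctrl.get_obs();d=o["ee_pos"][:2]-[560.1,-216.3]
    th=np.arctan2(d[1],d[0]);print("r",np.hypot(*d).round(1),"keeper~",(1.878-th).round(3),"mom",o["moment"].round(2))
    p=np.array([560.1,-216.3])+60*np.array([np.cos(th),np.sin(th)])
    go(p[0],p[1],64,th-np.pi/2)
E
python3 -m handwheel '[[[0,0,-0.035],[-2.1,0.5,0],0.3],[[0,0,-0.07],[-4.2,0.4,0],0.3],[[0,0,-0.07],[-4.2,0.3,0],0.3],[[0,0,-0.07],[-4.2,0.3,0],0.3],[[0,0,-0.07],[-4.2,0.3,0],0.3],[[0,0,-0.07],[-4.2,0.3,0],0.3],[[0,0,-0.07],[-4.2,0.3,0],0.3],[[0,0,-0.07],[-4.2,0.3,0],0.3],[[0,0,-0.035],[-2.1,0,0],0.3],[[0,0,0],[0,0,0],0.3]]';  python3 -c "
from h import *
arc();look('pics/s15.png',u=250,v=90,overlay=False)"
```

```text
t: 27.68
ee_pos: [591.5, -165.6, 68.6]
orientation: [3.059, -0.711, 0.017]
ft_force: [-0.2, 0.5, -0.8]
width: 26.3
r 59.6 keeper~ 0.861 mom [-0.03 -0.03 -0.03]
t 27.68 pos [ 591.5 -165.6   68.6] F [-0.2  0.5 -0.8] w 26.3 q [-0.29  0.62  1.75 -0.    0.76  0.17]
yaw -0.4568 turn [-0.002  -0.0109  0.0973] shift now [-0.  -0.3  4.6] shift after turn [-0.  -0.4  4.6]
```

View pics/s15.png

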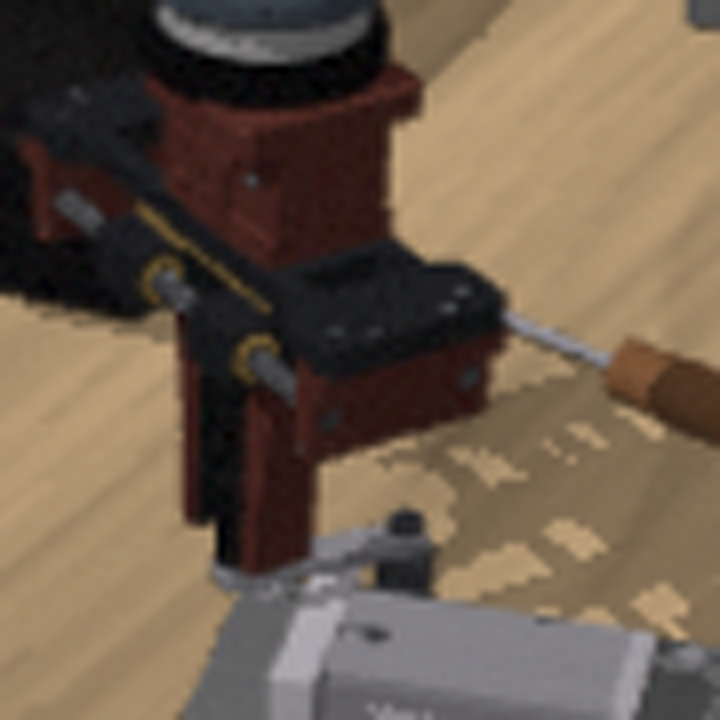

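```bash
python3 -m handwheel '[[[0,-0.01,0],[-3,0.2,1],0.3],[[0,0,-0.06],[-4,0.2,1],0.3],[[0,0,-0.06],[-4,0.2,1],0.3],[[0,0,-0.06],[-4,0.3,1],0.3],[[0,0,-0.06],[-4,0.3,1],0.3],[[0,0,-0.06],[-4,0.3,1],0.3],[[0,0,-0.06],[-4,0.3,0],0.3],[[0,0,-0.06],[-3,0.3,0],0.3],[[0,0,-0.06],[-2,0,0],0.3],[[0,0,0],[0,0,0],0.3]]';  python3 -c "
from h import *
arc();look('pics/s16.png',u=250,v=90,overlay=False)"
```

```text
t: 28.57
ee_pos: [565.0, -160.0, 65.2]
orientation: [-3.141, -0.049, -0.015]
ft_force: [1.3, 0.5, 0.4]
width: 26.2
r 56.5 keeper~ 0.394 mom [-0.06 -0.09  0.06]
t 28.57 pos [ 565.  -160.    65.2] F [1.3 0.5 0.4] w 26.2 q [-0.3   0.6   1.81  0.    0.73 -0.33]
yaw 0.031 turn [-0.0004 -0.0093  0.1174] shift now [ 0.4 -3.5  1.2] shift after turn [ 0.  -3.5  1.2]
```

View pics/s16.png

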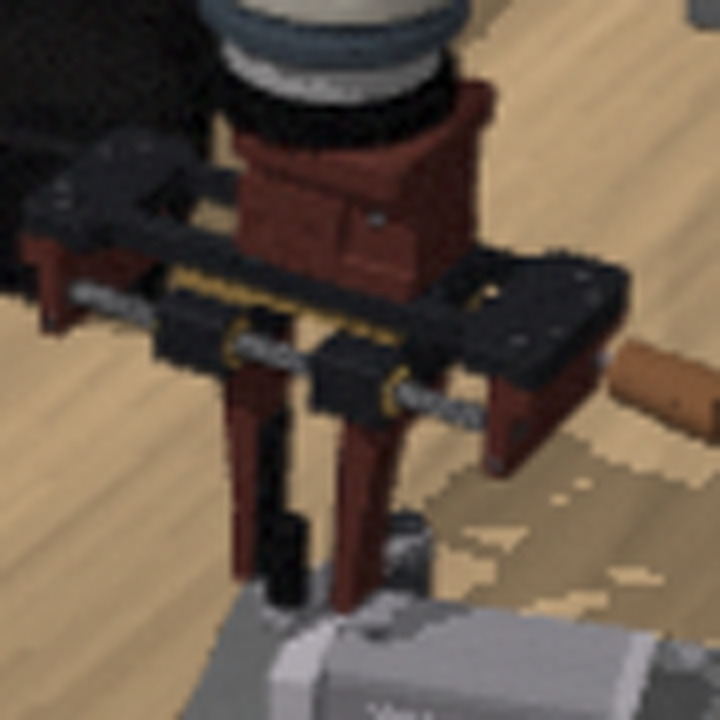

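```bash
python3 -m handwheel '[[[0,-0.009,0],[-3,-1,0.3],0.3],[[0,0,-0.03],[-3.5,-0.8,0.3],0.3],[[0,0,-0.05],[-3.5,-0.4,0.3],0.3],[[0,0,-0.05],[-3.5,0,0.2],0.3],[[0,0,-0.05],[-3,0,0],0.3],[[0,0,-0.05],[-2.5,0,0],0.3],[[0,0,-0.03],[-2,0,0],0.3],[[0,0,0],[-1,0,0],0.3],[[0,0,0],[0,0,0],0.3],[[0,0,0],[0,0,0],0.3]]';  python3 -c "
from h import *
arc();look('pics/s17.png',u=250,v=90,overlay=False)"
```

```text
t: 29.45
ee_pos: [545.1, -160.5, 64.9]
orientation: [3.111, 0.435, 0.001]
ft_force: [-0.6, 0.1, 0.7]
width: 26.4
r 57.8 keeper~ 0.044 mom [-0.05 -0.07 -0.02]
t 29.45 pos [ 545.1 -160.5   64.9] F [-0.6  0.1  0.7] w 26.4 q [-0.31  0.58  1.85 -0.    0.71 -0.58]
yaw 0.2778 turn [ 0.0008 -0.0003  0.0145] shift now [ 0.  -2.2  0.9] shift after turn [-0.  -2.2  0.9]
```

View pics/s17.png

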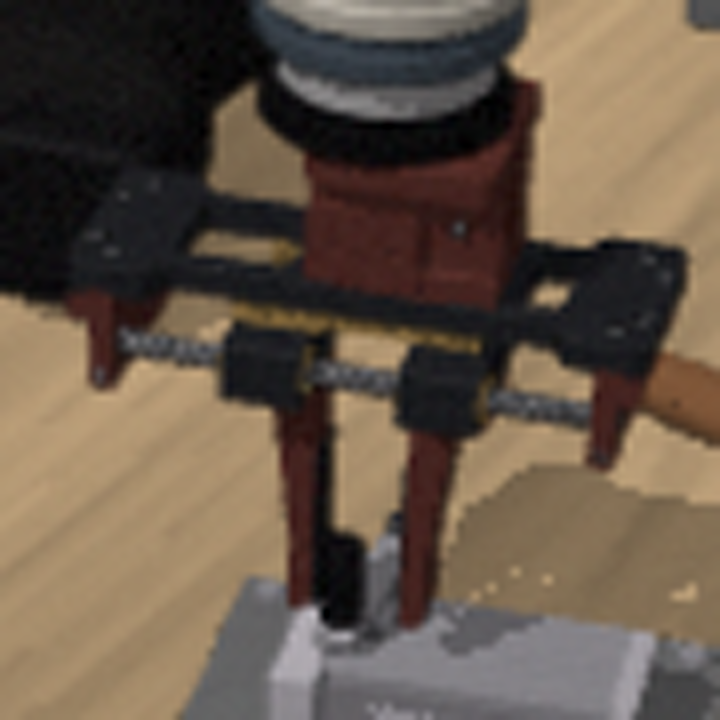

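```bash
python3 -m handwheel '[[[0,0,-0.02],[-1,-1,0],0.3],[[0,0,0],[-1,-0.5,0],0.3],[[0,0,0],[-1,-0.5,0],0.3],[[0,0,0],[-1,0,0],0.3],[[0,0,0],[-1,0,0],0.3],[[0,0,0],[-1,0,0],0.3],[[0,0,0],[-1,0,0],0.3],[[0,0,0],[-0.8,0,0],0.3],[[0,0,0],[-0.6,0,0],0.3],[[0,0,0],[-0.6,0,0],0.3]]';  python3 -c "
from h import *
arc();look('pics/s18.png',u=250,v=90,overlay=False)"
```

```text
t: 30.33
ee_pos: [536.2, -160.8, 65.1]
orientation: [3.106, 0.465, 0.004]
ft_force: [4.2, 3.7, -2.6]
width: 26.7
r 60.4 keeper~ -0.099 mom [ 0.63 -0.88  0.08]
t 30.33 pos [ 536.2 -160.8   65.1] F [ 4.2  3.7 -2.6] w 26.7 q [-0.31  0.57  1.87  0.    0.7  -0.61]
yaw 0.297 turn [ 0.0012 -0.0022 -0.1092] shift now [0.  0.4 1.1] shift after turn [0.  0.4 1.1]
```

View pics/s18.png

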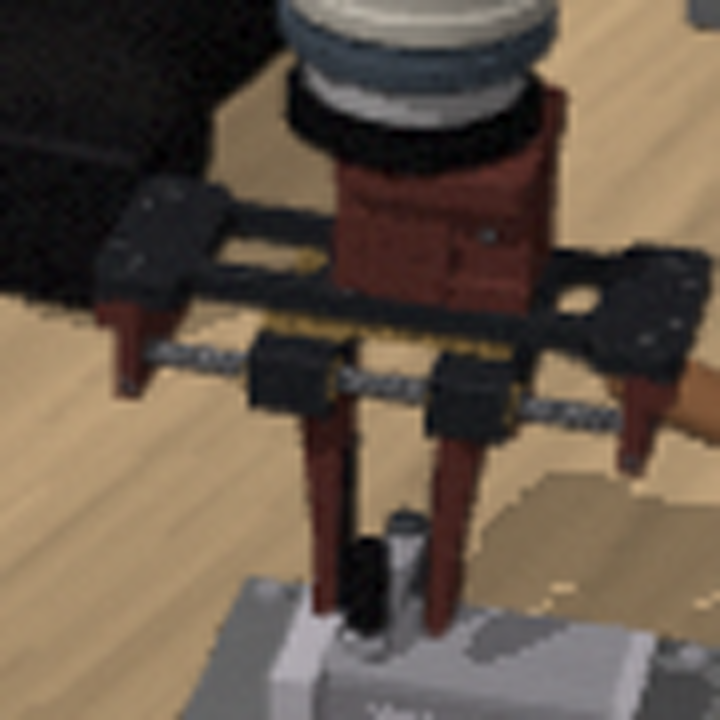

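```bash
python3 -m handwheel '[[[0,0,0],[-0.6,0,0],0.3],[[0,0,0],[-0.6,0,0],0.3],[[0,0,0],[-0.6,0,0],0.3],[[0,0,0],[-0.6,0,0],0.3],[[0,0,0],[-0.6,0,0],0.3],[[0,0,0],[-0.6,0,0],0.3],[[0,0,0],[-0.6,0,0],0.3],[[0,0,0],[-0.6,0,0],0.3],[[0,0,0],[-0.6,0,0],0.3],[[0,0,0],[-0.6,0,0],0.3]]';  python3 -c "
from h import *
arc()"
```

```text
t: 31.22
ee_pos: [536.3, -160.8, 65.0]
orientation: [3.105, 0.464, 0.022]
ft_force: [4.2, 3.9, -2.3]
width: 26.4
r 60.4 keeper~ -0.098 mom [ 0.51 -0.77  0.05]
t 31.22 pos [ 536.3 -160.8   65. ] F [ 4.2  3.9 -2.3] w 26.4 q [-0.32  0.57  1.87  0.01  0.69 -0.62]
yaw 0.2965 turn [ 0.0043 -0.0133 -0.1083] shift now [0.  0.3 1. ] shift after turn [0.  0.4 1. ]
```

```bash
python3 -m handwheel '[[[0,0,0],[1,0,0],0.35],[[0,0,0],[2,0,0],0.4],[[0,0,0],[2,0,0],0.45],[[0,0,0],[0,0,0],0.45],[[0,0,0],[0,0,0],0.45],[[0,0,0],[0,0,0],0.45],[[0,0,0],[0,0,-3],0.45],[[0,0,0],[0,0,-6],0.45],[[0,0,0],[0,0,-12],0.45],[[0,0,0],[0,0,-16],0.45]]';  python3 -c "
from h import *
arc()"; python3 -m handwheel '[[[0,0,0],[0,0,-20],0.45],[[0,0,0],[0,0,-20],0.45],[[0,0,0],[0,0,-20],0.45],[[0,0,0],[0,0,-20],0.45],[[0,0,0],[0,20,0],0.45],[[0,0,0],[0,30,0],0.45],[[0,0,0],[0,35,0],0.45],[[0,0,0],[0,35,0],0.45],[[0,0,0],[0,20,0],0.45],[[0,0,0],[0,0,0],0.45]]'
python3 -c "
from h import *
arc();look('pics/s19.png',overlay=False)
from workcell import ctrl
t=ctrl.get_image('top');crop(t,325,155,64,75,8,'pics/t19.png');cv2.imwrite('pics/t19f.png',t['pixels'][:,:,::-1])"
```

```text
t: 32.05
ee_pos: [537.1, -159.2, 101.2]
orientation: [-3.106, -0.464, -0.007]
ft_force: [0.2, -0.1, 0.8]
width: 39.3
r 61.6 keeper~ -0.076 mom [-0.03 -0.1   0.03]
t 32.05 pos [ 537.1 -159.2  101.2] F [ 0.2 -0.1  0.8] w 39.3 q [-0.31  0.51  1.86  0.    0.77 -0.61]
yaw 0.2969 turn [-0.0005 -0.0045 -0.0866] shift now [-0.   1.6 37.2] shift after turn [-0.   1.6 37.2]
t: 32.88
ee_pos: [581.0, -298.2, 203.8]
orientation: [3.099, 0.47, 0.028]
ft_force: [-0.5, -0.0, 0.2]
width: 39.4
r 84.6 keeper~ 3.199 mom [-0.05 -0.04  0.  ]
t 32.88 pos [ 581.  -298.2  203.8] F [-0.5 -0.   0.2] w 39.4 q [-0.49  0.49  1.6   0.01  1.04 -0.8 ]
yaw 0.3011 turn [ 0.0257  0.0146 -3.0903] shift now [ -1.  -25.9 139.5] shift after turn [ -0.   24.6 139.8]
```

View pics/s19.png

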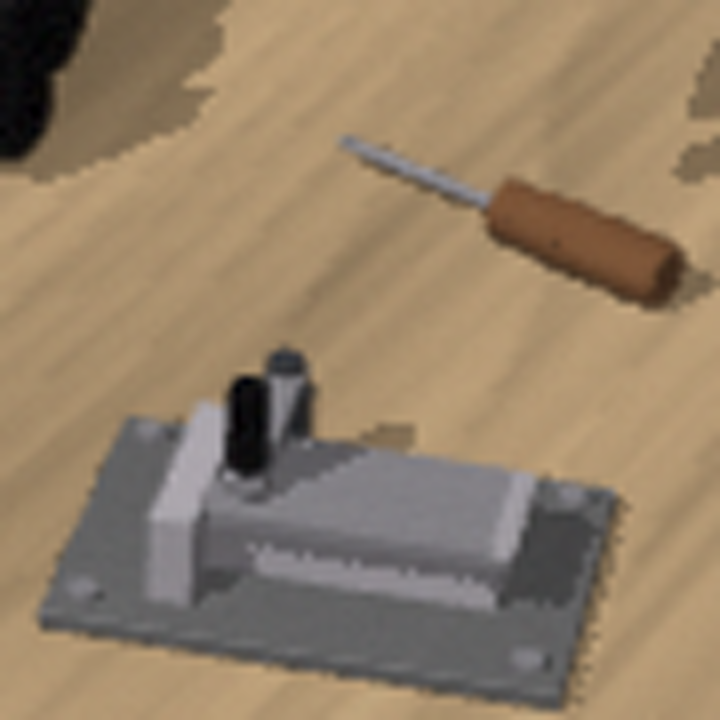

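View pics/t19f.png

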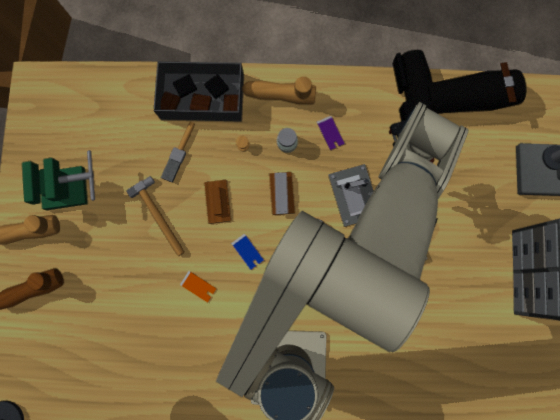

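```bash
python3 -m handwheel '[[[0,0,0],[0,0,0],0.45],[[0,0,0],[0,0,0],0.45],[[0,0,0],[0,0,0],0.45],[[0,0,0],[0,0,0],0.45],[[0,0,0],[0,0,0],0.45],[[0,0,0],[0,0,0],0.45],[[0,0,0],[0,0,0],0.45],[[0,0,0],[0,0,0],0.45],[[0,0,0],[0,0,0],0.45],[[0,0,0],[0,0,0],0.45]]'; python3 -c "
from h import *
from workcell import ctrl
s=ctrl.get_image('side');t=ctrl.get_image('top')
crop(t,325,155,64,75,8,'pics/t20.png')
a=ray(s,((248+.5)/8-.5+265,(383+.5)/8-.5+110),79);print(a)
R,tt=cam(s)
for p in(s,t):
  R,tt=cam(p)
  for q in('keeper_knob','keeper_pivot'):
    for d in ctrl.spot_point(p,q)[:1]: print(q,d['score'],R.T@(np.array(d['position'])-tt))
# expected overlay: blade home & knob for keeper=0 with seat 509,-181.7
x=np.array([.953,.302]);y=np.array([-.302,.953])
def W(a,b,z): return np.r_[np.array([509,-181.7])+a*x+b*y,z]
for p in(s,t): print(proj(p,[W(38,12,79),W(38,12,64),W(-50,25,34),W(-50,-25,34)]))
print(ctrl.get_obs()['ft_force'])"
```

```text
t: 33.82
ee_pos: [577.8, -287.8, 203.7]
orientation: [3.102, 0.481, 0.021]
ft_force: [0.5, -0.4, 0.4]
width: 39.5
[ 543.83198932 -161.94162022   79.        ]
keeper_knob 0.71 [ 538.38548205 -159.47865813   67.35133161]
keeper_pivot 0.64 [ 559.87228855 -221.33096612   62.52441307]
keeper_knob 0.65 [ 541.1751716  -160.13924911   64.27296715]
keeper_pivot 0.41 [ 560.7503783  -214.08507859   62.40782255]
[[295.70198192 158.27117432]
 [295.45825421 163.30900568]
 [328.03085528 181.37012771]
 [331.30332664 170.62860319]]
[[347.5681314  184.20075058]
 [347.0282089  185.15077078]
 [350.30771904 215.89921635]
 [366.17567788 211.36210544]]
[-0.28306139 -0.5063727  -0.23679647]
```

View pics/t20.png

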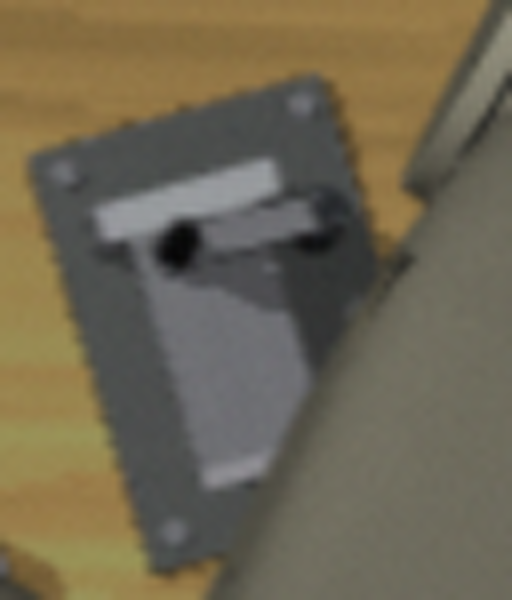

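```bash
python3 -c "
from workcell import ctrl
print(ctrl.close_job())"
```

```text
the job is handed in; nothing more can be done
None
```

The notched blade is in the holder with its notch over the pin and its rear end against the fence. The keeper is swung closed across it, and the robot has let go and moved clear. I handed the job in at about 34 s on the robot's clock.

- **Blade:** I lifted it from the rest, slid the notch onto the pin, and stopped on contact with the fence at about 4 N. I set it down with about 3 N of contact and pressed it home with about 5 N. After letting go, I pushed once on the front end with up to about 7 N to square it. It did not move.
- **Keeper:** I guided the knob round between loosely open fingers. It reached its stop at about 6 N, and a second push gave no further movement.
- **Last checks:**
  - In the top picture, the knob and the blade's front corner lay within about half a pixel of where a closed keeper and a home blade should be.
  - The wrist read about zero, and nothing else appeared to have moved in the pictures.
- **Disagreements and limits:**
  - One trained-network reading of the pivot from the side camera was about 5 mm off the geometry. The other readings agreed with it, so I ignored that one.
  - Squareness to the fence was judged by eye and by feel. I had no finer measurement of it.
  - Forces were read only at the end of each call, so short peaks between readings are not known.

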